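Load the watch-case dryer and set it running

ROBOT

A 6-joint arm with a two-finger parallel gripper is mounted at the origin on the work surface. World frame = base frame: x ahead of the robot, y to its left, z up, the work surface at z = 0. Lengths are in mm, angles in degrees, forces in N, time in s.
With the tool pointing down it reaches from about 300 to 850 mm from the base axis. Payload 4.2 kg.
Tool frame: the origin (TCP) lies midway between the tips of the shut fingers; the grasp point (between the pads) lies 19 mm behind it; z points along the fingers, y is the line along which they close (so a half turn about z gives the same grasp; the last joint's range is limited). The gripper opens to 91 mm and grips with 3 to 60 N. Pads are 32 mm wide; open, the fingers measure 118 mm over their backs; the gripper's body (76 mm by 178 mm) begins 60 mm behind the grasp point.
Start: joints at [-64.229, 18.312, 89.639, -0, 72.044, -1.146], TCP at [260.313, -512.719, 213.976] pointing down, gripper open.
Joint ranges: [-177.97, 177.97], [-48.28, 115.42], [12.27, 149.76], [-77.06, 257.06], [2.81, 150.46], [-146.56, 146.56]. Speed limits (degrees/s): [147.25, 147.25, 180, 180, 180, 180].

INTERFACE

Orientations are given as [roll, pitch, yaw] about the fixed x, y, z axes, in that order (R = Rz(yaw) Ry(pitch) Rx(roll)).
In Python, from workcell import env gives the robot as it stands.
- The arm moves only by the tool send_rows, never from a script. Its argument "steps" is a list that holds one entry, the list of rows, each a list of 5 numbers: the shift along the tool's x, y, z scaled (see below), then the turn about the tool's z scaled (see below), then the opening, from 0 (shut) to 1 (fully open). In form: [[[dx, dy, dz, yaw, fingers], ...]]. A call has 1 to 5 rows; each row shifts and turns the commanded pose from where the row before left it, along the tool's axes as they then stand; what a row does not reach is not made up. The controller multiplies each number of a shift by 0.04 m and each number of a turn by 0.12 rad. A row lasts 1/12 s, in which the tool goes at most 41.7 mm and 7.16 degrees, less where a joint would pass 70% of its speed; a pose out of reach is approached as far as the arm can. A call with a number of a shift or a turn outside -1 to 1 is refused whole. A call with a gripper value outside its range is refused whole. The fingers move at their own pace and stop on an object; "squeeze" is the grip in N (left out, the last holds). Time passes only in rows, so rows that do not move let the fingers close. It gives the time, the measured TCP pose, the force, the opening and the grip force at its end, in the units of the state.
- env.state(): the state, without advancing time (a new reading comes with each control period).
- env.grab_frame(name): name is "scene" or "top" or "wrist"; returns a dict with "pixels" (400x640x3 uint8, red, green, blue), "depth" (400x640 float32, mm along the optical axis (not along the pixel's ray), 0 where there is no reading), "intrinsics" (3x3 intrinsics, pixels), "cam_to_world" (4x4, takes a point from camera to world coordinates). Camera axes: x right, y down, z forward; pixel columns grow to the right and rows downward; lengths in mm; the calibration is good to about 2 mm. A picture is of the moment at which its call begins.
- env.job_done(): hands the job in; it is judged then, once.
The state is a dict: "time_s": time; "qpos": joint angles; "qvel": joint speeds; "effort": joint torques, N m; "ee_pos": TCP position; "ee_rot": TCP orientation; "force": force on the tool from outside, world axes, zero at the start; "torque": the same for the moment, N m; "gripper_width": finger opening in mm; "gripper_force": force on a finger pad.
Only numpy, scipy, OpenCV 4.12 (cv2) and the standard library are available. Lean on these libraries where they do the work, as an engineer would, in place of code of your own. Each camera call takes 0.05 s, during which the arm holds its last target. There are 200 camera calls.

TASK

The warm-air dryer on the watchmaker's bench was left running empty: turn its red handle fully to off, then hang every blue watch-case carrier by its eye on the dryer's sloping board, one to a peg, any peg, each lying against the board with its round head straight down the slope. With all of them hung and the dryer still off, turn the handle fully to on, and only then slip the yellow marker by its eye over the post beside the handle, right down onto the console. Leave the brass block, the screwdriver stand and the oil jar where they are.

Things in the scene. Friction and masses are not known exactly. Their poses are not given: they have to be found in the camera images.
- board: the dryer's fixed aluminium peg board, 170 mm up the slope by 320 mm wide, sloped 34 degrees (0.60 rad) from level, facing the robot, 40 (lower edge) to 136 mm above the bench. Origin: centre of its face; x up the slope (away from the robot), y along its width to the robot's left, z out of the face. Behind its top is the white housing, 150 mm high
- peg0 (a point): foot of peg 0 (board x = 45, y = 120 mm), 5 mm out from the face: where the centre of a seated carrier's eye lies, within the play in the hole (6 mm all round). The peg, dark steel with a red round tip, is 8 mm thick and sticks 40 mm straight out of the face (along board z). Pegs are 80 mm apart
- peg1 (a point): foot of peg 1 (board x = 45, y = 40 mm), 5 mm out from the face: where the centre of a seated carrier's eye lies, within the play in the hole (6 mm all round). The peg, dark steel with a red round tip, is 8 mm thick and sticks 40 mm straight out of the face (along board z). Pegs are 80 mm apart
- peg2 (a point): foot of peg 2 (board x = 45, y = -40 mm), 5 mm out from the face: where the centre of a seated carrier's eye lies, within the play in the hole (6 mm all round). The peg, dark steel with a red round tip, is 8 mm thick and sticks 40 mm straight out of the face (along board z). Pegs are 80 mm apart
- peg3 (a point): foot of peg 3 (board x = 45, y = -120 mm), 5 mm out from the face: where the centre of a seated carrier's eye lies, within the play in the hole (6 mm all round). The peg, dark steel with a red round tip, is 8 mm thick and sticks 40 mm straight out of the face (along board z). Pegs are 80 mm apart
- carrier0: blue flat watch-case carrier (three or four are present; absent: None), 10 mm thick, 129 mm long, both faces alike: a stem 24 mm wide, bare from x = -24 to +28, joins a ring eye (outside 34, hole 20 mm) at +x to a solid round head 44 mm across at -x. Origin: middle of the stem, mid-thickness; x to the eye, y across the stem, z normal to the plate. About 60 g. Starts flat on the bench
- eye0 (a point): centre of the eye of carrier0, mid-thickness, 44 mm along +x from its origin
- carrier1: blue flat watch-case carrier (three or four are present; absent: None), 10 mm thick, 129 mm long, both faces alike: a stem 24 mm wide, bare from x = -24 to +28, joins a ring eye (outside 34, hole 20 mm) at +x to a solid round head 44 mm across at -x. Origin: middle of the stem, mid-thickness; x to the eye, y across the stem, z normal to the plate. About 60 g. Starts flat on the bench
- eye1 (a point): centre of the eye of carrier1, mid-thickness, 44 mm along +x from its origin
- carrier2: blue flat watch-case carrier (three or four are present; absent: None), 10 mm thick, 129 mm long, both faces alike: a stem 24 mm wide, bare from x = -24 to +28, joins a ring eye (outside 34, hole 20 mm) at +x to a solid round head 44 mm across at -x. Origin: middle of the stem, mid-thickness; x to the eye, y across the stem, z normal to the plate. About 60 g. Starts flat on the bench
- eye2 (a point): centre of the eye of carrier2, mid-thickness, 44 mm along +x from its origin
- carrier3: blue flat watch-case carrier (three or four are present; absent: None), 10 mm thick, 129 mm long, both faces alike: a stem 24 mm wide, bare from x = -24 to +28, joins a ring eye (outside 34, hole 20 mm) at +x to a solid round head 44 mm across at -x. Origin: middle of the stem, mid-thickness; x to the eye, y across the stem, z normal to the plate. About 60 g. Starts flat on the bench
- eye3 (a point): centre of the eye of carrier3, mid-thickness, 44 mm along +x from its origin
- marker: yellow flat running marker, a plate 10 mm thick, both faces alike: a rectangle 62 by 36 mm (x from -45 to +17) with a black panel, and at +x a ring eye (outside 34, hole 20 mm). Origin: on the rectangle's long middle line, mid-thickness; x to the eye, y across, z normal to the plate. About 50 g. Starts flat on the bench
- marker_eye (a point): centre of the marker's eye, mid-thickness, 32 mm along +x from its origin
- console: grey fixed switch box, 130 mm (x) by 170 mm (y) by 60 mm high. Origin: centre of its underside. On its flat top stand the red isolator handle (at y = +35 mm) and the marker post (at y = -50 mm)
- post (a point): foot of the upright marker post on the console, 5 mm above the console's top: where the middle of the seated marker's eye lies, within the play in the hole (6 mm all round). The post is dark steel with a yellow round tip, 8 mm thick, rising 40 mm above the console's top
- handle (a point): grip point of the isolator handle, on its vertical turning axis, 86 mm above the bench. The handle is a red bar 64 mm long, 14 mm thick, from 72 to 98 mm above the bench, with a white pointer line on one end of its top. The point turns with it: x along the bar to the pointer end, y across it, z up
- isolator (a joint): angle of the isolator handle (rad), counter-clockwise positive from above. 0 = off: bar along the console's x, pointer away from the robot at the black dot, against a stop. 1.4 = on: pointer turned left to the green dot, against a stop. It turns on friction (about 0.06 N m), stays where it is left, and starts at or just short of on
- bench_block: brass round bench block, 68 mm across, 28 mm high; origin centre of underside; bystander, not part of the job
- driver_stand: round steel stand with screwdrivers, 72 mm across, 68 mm high; origin centre of underside; bystander, not part of the job
- oil_jar: amber glass jar with black cap, 40 mm across, 50 mm high; origin centre of underside; bystander, not part of the job
Not all that is in view belongs to the job. Leave any white look-alike of the carrier1 alone.

How it is judged:
By the outcome, as a careful person would: the job done as asked, in the order asked, and still so for the second after the job is handed in, with the robot touching nothing.
Of carrier0, carrier1, carrier2, carrier3 only 3 to 4 are there at a start; the rules pass over those that are not, and their reading is None.
At some moment in a run one of carrier0, carrier1, carrier2, carrier3, marker may be knocked a few centimetres aside while the robot is not near it.
Once in a run the grip may slacken for a moment while it holds something.
It also fails if it takes over 210 s, if anything falls off the work surface, if the arm or the gripper's body presses on something with over 40 N, if the wrist force passes 120 N, or if a joint passes its speed limit or range.

## Working session

There is one attempt and no reset: what is moved stays moved. The work goes in short steps, Python scripts to look and compute and a tool call to move; the robot and the scene stay as the last step left them, time stands still between calls to the robot, and variables do not carry over. Pictures are saved under pics/ and viewed, at most 14 in all, crops included, and the job is handed in when it is done.

Besides the shell and the picture viewer there is one more tool, called after "Request:" as name(argument=value, ...), one argument or row to a line, values as JSON. send_rows: Moves the arm, as the interface text tells. Shifts and turns lie within -1 to 1; 1 stands for 0.04 m of shift or 0.12 rad of turn. Its arguments: {"type":"object","properties":{"steps":{"type":"array"},"squeeze":{"type":"number"}},"required":["steps"]}

```bash
mkdir -p pics; ls; cat > h.py <<'E'
import numpy as np, cv2
from workcell import env
def snap(n,tag):
    f=env.grab_frame(n); np.savez(f'pics/{tag}.npz',**f); cv2.imwrite(f'pics/{tag}.png',f['pixels'][...,::-1]); return f
def world(f,u,v,z=None):
    K=f['intrinsics'];T=f['cam_to_world']
    r=np.array([(u-K[0,2])/K[0,0],(v-K[1,2])/K[1,1],1.])
    if z is None: d=f['depth'][int(round(v)),int(round(u))]
    else: d=(z-T[2,3])/(T[:3,:3]@r)[2]
    return T[:3,:3]@(r*d)+T[:3,3]
def cloud(f):
    K=f['intrinsics'];T=f['cam_to_world'];v,u=np.mgrid[0:400,0:640]
    r=np.stack([(u-K[0,2])/K[0,0],(v-K[1,2])/K[1,1],np.ones(u.shape)],-1)*f['depth'][...,None]
    return r@T[:3,:3].T+T[:3,3]
E
python3 - <<'E'
from h import *
for n in('top','scene'):
    f=snap(n,n+'0'); print(n,f['cam_to_world'].round(3).tolist(),f['intrinsics'].tolist())
print(env.state())
E
```

```text
pics
top [[0.021, -0.993, 0.115, 393.477], [-1.0, -0.019, 0.022, -25.803], [-0.02, -0.116, -0.993, 1179.66], [0.0, 0.0, 0.0, 1.0]] [[417.20784751690456, 0.0, 328.44660108650817], [0.0, 417.20784751690456, 195.5148344082307], [0.0, 0.0, 1.0]]
scene [[-0.694, 0.569, -0.441, 950.549], [0.72, 0.562, -0.408, 405.782], [0.016, -0.6, -0.8, 950.297], [0.0, 0.0, 0.0, 1.0]] [[407.77554209304196, 0.0, 319.3924267628602], [0.0, 407.77554209304196, 198.92414006068032], [0.0, 0.0, 1.0]]
{'time_s': 0.1, 'qpos': array([-6.42274652e+01,  1.83473783e+01,  8.96992743e+01, -1.43073953e-03,
        7.20434654e+01, -1.14741287e+00]), 'qvel': array([ 0.0162929 , -0.12115837, -0.16407076,  0.03493013,  0.12211547,
        0.09310878]), 'effort': array([ 5.40843175e-04, -4.13331592e+01, -2.32510775e+01,  7.28170085e-02,
        4.21498634e-02, -6.48676905e-05]), 'ee_pos': array([ 260.113403  , -512.29867272,  213.21132449]), 'ee_rot': array([-1.79909873e+02, -4.44512382e-04,  2.69203895e+01]), 'force': array([-0.47944605,  0.11551018,  0.37589197]), 'torque': array([-0.01793533, -0.07068786,  0.00366319]), 'gripper_force': 0.0, 'gripper_width': 91.19992352663597}
```

View pics/top0.png

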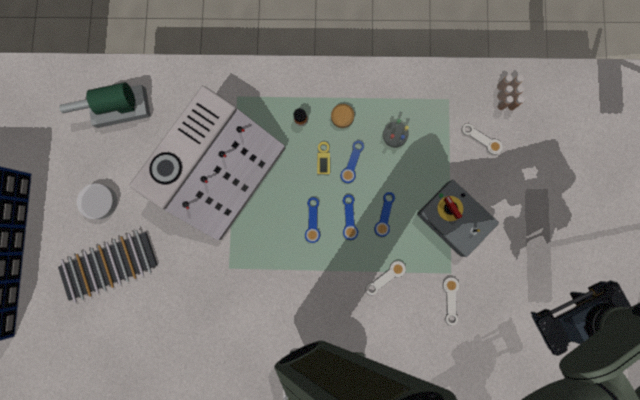

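View pics/scene0.png

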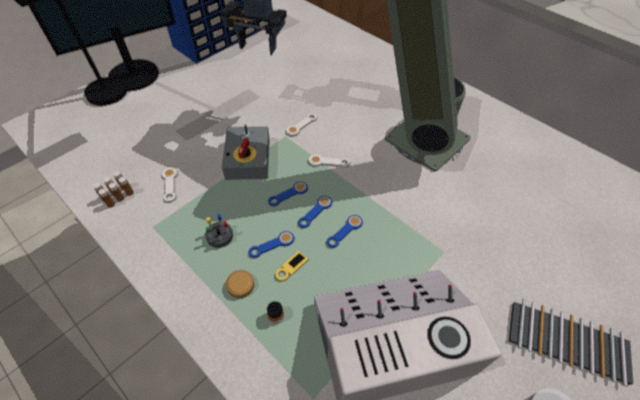

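Could be taken for the job's parts: blue carriers at top (313,219), (349,217), (384,214), (352,161); white look-alikes (482,138), (386,277), (451,300), excluded by color. Yellow marker at (323,157), as opposed to the brass block at (343,115). Checking closely.

```bash
cat >> h.py <<'E'
def blobs(f):
    hsv=cv2.cvtColor(f['pixels'],cv2.COLOR_RGB2HSV); P=cloud(f); out=[]
    for nm,lo,hi in(('blue',(100,120,50),(125,255,255)),('yel',(22,140,110),(32,255,255))):
        m=cv2.inRange(hsv,lo,hi); n,l,s,c=cv2.connectedComponentsWithStats(m)
        for i in range(1,n):
            if 60<s[i,4]<3000: out.append((nm,l==i,c[i]))
    return out,P
E
python3 - <<'E'
from h import *
f=dict(np.load('pics/top0.npz'));b,P=blobs(f)
for nm,m,c in b:
    v,u=np.nonzero(m); p=np.array([world(f,a,bb,10) for a,bb in zip(u,v)])[:,:2]
    (cx,cy),(w,h),a=cv2.minAreaRect(p.astype(np.float32)); print(nm,c.round(1),len(u),'c',round(cx),round(cy),'wh',round(w),round(h),round(a,1), np.median(P[m],0).round(1))
im=cv2.imread('pics/top0.png')
A=cv2.resize(im[95:275,285:425],None,fx=3,fy=3,interpolation=cv2.INTER_CUBIC)
B=cv2.resize(im[170:270,405:510],None,fx=3,fy=3,interpolation=cv2.INTER_CUBIC)
o=np.zeros((540,735,3),np.uint8);o[:,:420]=A;o[:300,420:]=B;cv2.imwrite('pics/c1.png',o)
C=cv2.resize(im[75:250,125:295],None,fx=3.4,fy=3.4,interpolation=cv2.INTER_CUBIC);cv2.imwrite('pics/c2.png',C)
E
```

```text
blue [353.2 159.8] 152 c 633 -68 wh 26 72 74.8 [632.5 -67.6   9.7]
blue [385.5 211.2] 246 c 481 -157 wh 40 126 81.1 [ 488.5 -161.3   10. ]
blue [348.9 211.8] 228 c 485 -57 wh 95 34 5.9 [483.5 -58.3  10. ]
blue [312.7 215. ] 234 c 469 44 wh 110 36 1.4 [472.8  43.1   9.6]
yel [457.8 203.2] 67 c 515 -362 wh 52 14 33.2 [ 509.5 -348.7   62.3]
```

View pics/c1.png

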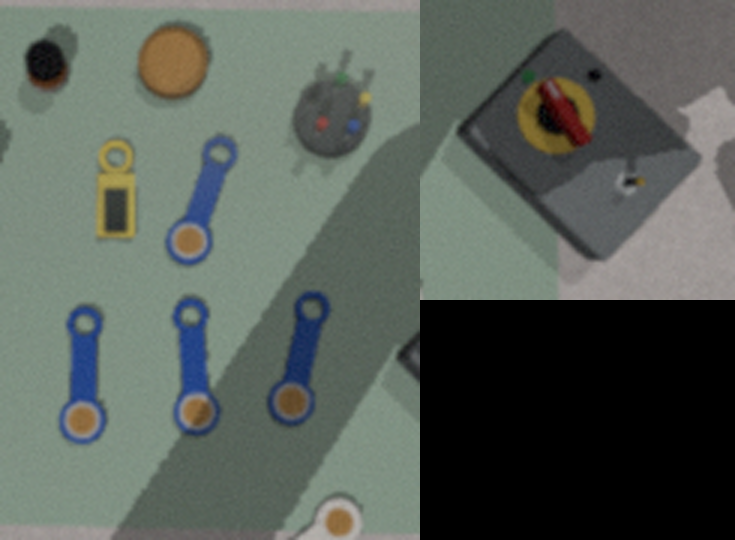

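View pics/c2.png

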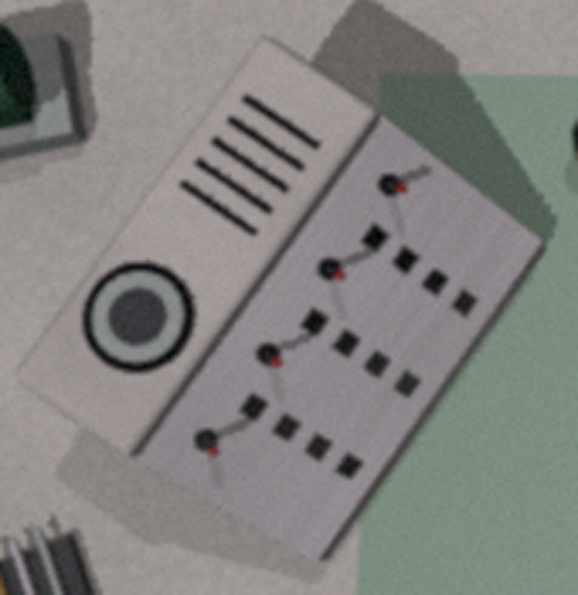

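c1: the eyes (rings) point up in the picture and the heads carry tan discs. Handle centre is at crop (564,113), pointer toward the green dot; black dot (595,76), post tip (640,182). c2: peg feet at (388,184), (328,268), (268,353), (205,440). Now turning these into world positions.

```bash
python3 - <<'E'
from h import *
f=dict(np.load('pics/top0.npz'));P=cloud(f)
a=lambda x,y:(285+(x+.5)/3-.5,95+(y+.5)/3-.5)
b=lambda x,y:(405+(x-419.5)/3-.5,170+(y+.5)/3-.5)
c=lambda x,y:(125+(x+.5)/3.4-.5,75+(y+.5)/3.4-.5)
for n,e,h in(('A',(86,322),(82,420)),('B',(191,315),(196,411)),('C',(312,308),(291,402)),('D',(220,152),(189,241)),('M',(116,156),(116,206))):
    E=world(f,*a(*e),10)[:2];H=world(f,*a(*h),10)[:2];d=E-H
    print(n,E.round(1),H.round(1),np.hypot(*d).round(1),np.degrees(np.arctan2(d[1],d[0])).round(1))
for n,p,z in(('handle',(564,113),98),('hdl ends',(543,84),98),('',(583,144),98),('black',(595,76),60),('green',(530,76),60),('postfoot',(626,182),60),('posttip',(640,182),100)):
    print(n,world(f,*b(*p),z).round(1))
for p in((565,31),(463,131),(598,259),(699,155)): print('corner',world(f,*b(*p),60).round(1))
# board plane
m=np.zeros((400,640),np.uint8);cv2.fillPoly(m,[np.array([c(*q) for q in((385,130),(530,243),(322,540),(150,450))],int)],1)
Q=P[(m>0)&(f['depth']>0)]
for _ in range(6):
    o=Q.mean(0);n=np.linalg.svd(Q-o,full_matrices=0)[2][2];n*=np.sign(n[2]);Q=Q[abs((Q-o)@n)<4]
up=np.array([-n[0],-n[1]]);print('n',n.round(3),'tilt',np.degrees(np.arccos(n[2])),'upyaw',np.degrees(np.arctan2(up[1],up[0])),len(Q))
T=f['cam_to_world'];K=f['intrinsics']
def hit(p,off=0):
    u,v=c(*p);r=T[:3,:3]@np.array([(u-K[0,2])/K[0,0],(v-K[1,2])/K[1,1],1.]);t=((o+n*off-T[:3,3])@n)/(r@n);return T[:3,3]+t*r
for p in((388,184),(328,268),(268,353),(205,440)): print('foot',hit(p).round(1))
for p in((402,187),(339,274),(276,357),(213,451)): print('tip->foot',(hit(p,38)-38*n).round(1))
for p in((545,243),(323,560),(135,455),(380,115)): print('corner',hit(p).round(1))
E
```

```text
A [509.8  42.6] [418.  44.] 91.8 -0.9
B [518.3 -55.9] [428.6 -61.9] 89.9 3.9
C [ 527.1 -169.1] [ 438.7 -150.1] 90.4 -12.2
D [675. -81.] [588.6 -52.9] 90.9 -18.0
M [669.5  18. ] [621.   16.9] 48.5 1.3
handle [ 494.1 -323.5   98. ]
hdl ends [ 518.9 -305.8   98. ]
 [ 467.7 -339.4   98. ]
black [ 531.4 -362.    60. ]
green [ 530.4 -304.2   60. ]
postfoot [ 437.3 -387.8   60. ]
posttip [ 436.  -386.8  100. ]
corner [ 571.7 -335.9   60. ]
corner [ 479.8 -244.2   60. ]
corner [ 369.2 -362.1   60. ]
corner [ 462.6 -452.6   60. ]
n [-0.308 -0.474  0.825] tilt 34.42236581492109 upyaw 56.925807103024944 5854
foot [689.5 238.  113.5]
foot [622.5 281.4 113.3]
foot [555.6 324.3 112.9]
foot [487.8 368.7 113.1]
tip->foot [690.4 237.6 113.5]
tip->foot [623.  281.8 113.7]
tip->foot [559.4 325.3 114.9]
tip->foot [488.7 368.6 113.3]
corner [662.6 124.5  38.2]
corner [399.4 295.   37.7]
corner [473.8 413.1 133.3]
corner [737.9 241.7 133.6]
```

c2's plane fit gives a tilt of 34.4°, an up-slope heading of 57° and pegs 80 mm apart. That matches the description. Console heading is about -43° and the handle is near on. Moving over the handle.

Request:
send_rows(
  steps=[
    [[0.92,-0.2,0,0,1],[0.92,-0.2,0,0,1],[0.92,-0.2,0,0,1],[0.92,-0.2,0,0,1],[0.92,-0.2,0,0,1]],
  ],
)

```text
time_s: 0.52
ee_pos: [407.1, -392.4, 213.6]
ee_rot: [-180.0, 0.0, 26.9]
force: [1.6, -0.1, -0.4]
gripper_width: 91.3
gripper_force: 0.0
```

Request:
send_rows(
  steps=[
    [[0.92,-0.2,0,0,1],[0.92,-0.2,0,0,1],[0.89,-0.17,0,0,1],[0,0,0.5,-0.6,0.6],[0,0,0.5,-0.6,0.6]],
  ],
)

```text
time_s: 0.93
ee_pos: [495.6, -322.7, 174.1]
ee_rot: [179.9, -0.1, 35.6]
force: [-0.2, -0.2, -1.6]
gripper_width: 80.5
gripper_force: 0.0
```

```bash
cat >> h.py <<'E'
def go(x,y,z,yaw):
    s=env.state();p=s['ee_pos'];w=np.radians(s['ee_rot'][2]);d=np.array([x,y,z])-p
    u=np.array([np.cos(w)*d[0]+np.sin(w)*d[1],np.sin(w)*d[0]-np.cos(w)*d[1],-d[2]])/40
    t=-((yaw-s['ee_rot'][2]+180)%360-180)/6.8755
    print('t',s['time_s'].__round__(1),'at',p.round(1),s['ee_rot'].round(1),'w',round(s['gripper_width'],1),'F',s['force'].round(1),'j6',s['qpos'][5].round(0))
    print('  need xyz',u.round(2),'|xy|',np.hypot(*u[:2]).round(2),'turn',round(t,2))
E
python3 - <<'E'
from h import *
go(493,-323,78,35)
f=snap('wrist','w1'); print(f['cam_to_world'].round(2).tolist())
E
```

```text
t 0.9 at [ 495.6 -322.7  174.1] [ 1.799e+02 -1.000e-01  3.560e+01] w 80.5 F [-0.2 -0.2 -1.6] j6 20.0
  need xyz [-0.06 -0.03  2.4 ] |xy| 0.07 turn 0.08
[[0.58, -0.78, -0.22, 557.11], [-0.81, -0.56, -0.16, -278.78], [0.0, 0.27, -0.96, 345.21], [0.0, 0.0, 0.0, 1.0]]
```

View pics/w1.png

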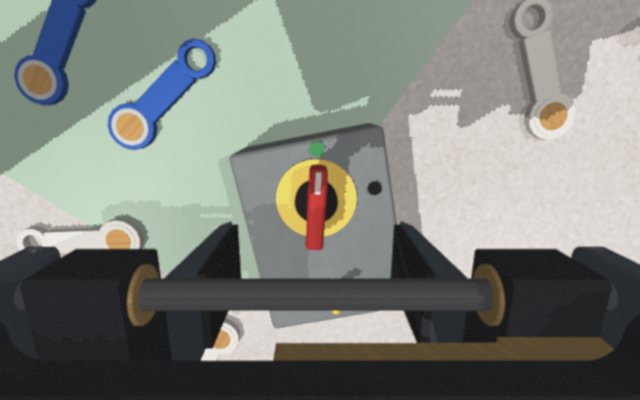

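The wrist view shows the bar from (317,168) to (315,248), with its white pointer at the green dot (317,150). It sits between the open fingers. Refining and descending.

```bash
python3 - <<'E'
from h import *
f=dict(np.load('pics/w1.npz'))
a,b=world(f,317,166,98),world(f,315,241,98);print(a,b,(a+b)/2,np.degrees(np.arctan2(*(a-b)[1::-1])))
print('dots',world(f,375,188,60),world(f,317,150,60))
E
```

```text
[ 524.05579651 -304.66072361   98.        ] [ 476.20456479 -337.15632123   98.        ] [ 500.13018065 -320.90852242   98.        ] 34.18028356447307
dots [ 532.27309605 -359.43729733   60.        ] [ 529.72572045 -300.91545616   60.        ]
```

Request:
send_rows(
  steps=[
    [[-0.05,0,0.8,0,0.6],[0,0,0.8,0,0.6],[0,0,0.8,0,0.6],[0,0,0,0,0],[0,0,0,0,0]],
  ],
  squeeze=25,
)

```text
time_s: 1.4
ee_pos: [490.7, -324.8, 77.1]
ee_rot: [-179.8, 0.1, 35.1]
force: [0.3, 0.1, 0.2]
gripper_width: 44.1
gripper_force: 0.0
```

Request:
send_rows(
  steps=[
    [[0,0,0,0,0],[0,0,0,0,0],[0,0,0,0,0],[0,0,0,0,0],[0,0,0,0,0]],
  ],
)

```text
time_s: 1.82
ee_pos: [492.4, -325.6, 79.4]
ee_rot: [179.9, -0.1, 35.2]
force: [-0.6, 1.0, 4.2]
gripper_width: 13.9
gripper_force: 25.0
```

Request:
send_rows(
  steps=[
    [[0.08,0,0,0,0],[0,0,0,0.8,0],[0,0,0,0.8,0],[0,0,0,0.8,0],[0,0,0,0.8,0]],
  ],
)

```text
time_s: 2.23
ee_pos: [492.0, -324.3, 79.4]
ee_rot: [179.9, 0.3, 13.0]
force: [-8.7, -0.8, 9.4]
gripper_width: 13.6
gripper_force: 25.0
```

Request:
send_rows(
  steps=[
    [[0,0,0,0.8,0],[0,0,0,0.8,0],[0,0,0,0.8,0],[0,0,0,0.8,0],[0,0,0,0.8,0]],
  ],
)

```text
time_s: 2.65
ee_pos: [492.0, -322.7, 79.4]
ee_rot: [-180.0, 0.3, -14.6]
force: [-6.9, 1.5, 11.2]
gripper_width: 13.8
gripper_force: 25.0
```

Request:
send_rows(
  steps=[
    [[0,0,0,0.8,0],[0,0,0,0.8,0],[0,0,0,0.8,0],[0,0,0,0.8,0],[0,0,0,0.8,0]],
  ],
)

```text
time_s: 3.07
ee_pos: [492.7, -321.2, 79.4]
ee_rot: [-180.0, 0.3, -42.1]
force: [-4.4, 7.8, 10.5]
gripper_width: 13.7
gripper_force: 25.0
```

```bash
python3 - <<'E'
from h import *
go(494,-323,80,-43);print(env.state()['torque'],env.state()['gripper_force'])
E
```

```text
t 3.1 at [ 492.7 -321.2   79.4] [-180.     0.3  -42.1] w 13.7 F [-4.4  7.8 10.5] j6 98.0
  need xyz [ 0.05  0.01 -0.02] |xy| 0.05 turn 0.13
[1.23754589 0.78852823 0.06864109] 24.99110698699951
```

Request:
send_rows(
  steps=[
    [[0,0,0,0.3,0],[0,0,0,0.3,0],[0,0,0,0,0],[0,0,0,0,0]],
  ],
)

```text
time_s: 3.4
ee_pos: [492.9, -321.2, 79.4]
ee_rot: [180.0, 0.3, -45.8]
force: [-3.9, 6.7, 11.9]
gripper_width: 14.1
gripper_force: 25.4
```

```bash
python3 - <<'E'
from h import *
go(494,-323,80,-43);print(env.state()['torque'],env.state()['gripper_force'])
E
```

```text
t 3.4 at [ 492.9 -321.2   79.4] [180.    0.3 -45.8] w 14.1 F [-3.9  6.7 11.9] j6 102.0
  need xyz [ 0.05  0.01 -0.02] |xy| 0.05 turn -0.41
[1.32173587 0.8045287  0.85919541] 25.432824790477753
```

Torque rose to 0.86 N·m, so the handle is hard on the off stop. Releasing, rising, and looking.

Request:
send_rows(
  steps=[
    [[0,0,0,-0.3,0.4],[0,0,0,0,0.5],[0,0,0,0,0.5],[0,0,-1,0,0.5],[0,0,-1,0,0.5]],
  ],
)

```text
time_s: 3.82
ee_pos: [492.7, -322.3, 156.3]
ee_rot: [179.9, 0.4, -44.0]
force: [1.8, -0.5, 0.6]
gripper_width: 44.3
gripper_force: 0.0
```

Request:
send_rows(
  steps=[
    [[0,0,-1,-0.9,0.5],[0,0,-0.7,-0.9,0.5],[0,0,0,-0.9,0.5],[0,0,0,-0.9,0.5],[0,0,0,-0.9,0.5]],
  ],
)

```text
time_s: 4.23
ee_pos: [494.5, -323.5, 226.7]
ee_rot: [180.0, -0.1, -12.7]
force: [0.3, 0.4, -1.5]
gripper_width: 45.2
gripper_force: 0.0
```

```bash
cat >> h.py <<'E'
def find(f,white=None):
    """carriers from fit: blue mask + known outline; returns origin xy, heading for blobs on the bench"""
    out=[]
    K=f['intrinsics'];T=f['cam_to_world']
    hsv=cv2.cvtColor(f['pixels'],cv2.COLOR_RGB2HSV);P=cloud(f)
    for nm,lo,hi in(('carrier',(100,110,40),(125,255,255)),('marker',(22,110,90),(34,255,255))):
        m=cv2.inRange(hsv,lo,hi)*((abs(P[...,2]-10)<5)|(f['depth']==0)).astype(np.uint8)
        m=cv2.morphologyEx(m,cv2.MORPH_CLOSE,np.ones((5,5)))
        n,l,s,c=cv2.connectedComponentsWithStats(m)
        for i in range(1,n):
            if s[i,4]<90: continue
            v,u=np.nonzero(l==i); p=np.array([world(f,a,b,10)[:2] for a,b in zip(u,v)])
            mu=p.mean(0);d=np.linalg.svd(p-mu,full_matrices=0)[2][0];t=(p-mu)@d;w=(p-mu)@[-d[1],d[0]]
            # wide end = head
            wa=np.ptp(w[t>t.max()-40]);wb=np.ptp(w[t<t.min()+40])
            if wa>wb: d=-d;t=-t
            back=64.5-2.5 if nm=='carrier' else 49-0
            o=mu+d*(t.max()-(61 if nm=='carrier' else 49))
            print(nm,c[i].round(0),s[i,4],'len',np.ptp(t).round(0),'org',o.round(1),'yaw',np.degrees(np.arctan2(d[1],d[0])).round(1))
E
python3 - <<'E'
from h import *
f=snap('top','t2');find(f);f2=snap('wrist','w2');find(f2);go(484,-160,200,-12)
o=np.hstack([cv2.resize(cv2.imread('pics/t2.png'),(400,250)),cv2.resize(cv2.imread('pics/w2.png'),(400,250))]);cv2.imwrite('pics/c3.png',o)
E
```

```text
carrier [353. 160.] 224 len 125.0 org [629.2 -66.7] yaw -15.8
carrier [385. 211.] 274 len 127.0 org [ 483.5 -159.2] yaw -12.9
carrier [349. 214.] 262 len 124.0 org [471.1 -59. ] yaw 5.8
carrier [313. 217.] 281 len 126.0 org [463.   43.2] yaw 1.3
marker [323. 157.] 227 len 91.0 org [634.5  16.9] yaw 4.3
carrier [54. 96.] 2443 len 126.0 org [630.8 -67.9] yaw -15.5
carrier [179. 203.] 1588 len 105.0 org [ 484.3 -160. ] yaw -10.8
carrier [ 97. 228.] 1558 len 108.0 org [473.8 -58.8] yaw 3.9
carrier [ 14. 234.] 654 len 48.0 org [536.   30.7] yaw 161.5
marker [  5. 141.] 290 len 39.0 org [638.3  -6.3] yaw 163.3
t 4.3 at [ 494.3 -323.3  225.9] [180.  -0. -13.] w 45.7 F [ 0.1 -0.9 -0.4] j6 69.0
  need xyz [-1.17 -3.92  0.65] |xy| 4.09 turn -0.15
```

View pics/c3.png

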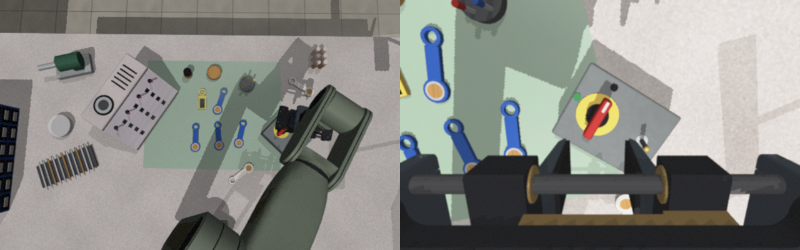

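The handle's white pointer is at the black dot, so it is off (wrist view about (598,110)). All four carriers and the marker are undisturbed. Fetching carrier C.

Request:
send_rows(
  steps=[
    [[-0.29,-0.95,0,0,0.5],[-0.29,-0.95,0,0,0.5],[-0.29,-0.95,0,0,0.5],[-0.29,-0.95,0,0,0.5],[0,-0.12,0.5,-0.15,0.5]],
  ],
)

```text
time_s: 4.75
ee_pos: [485.3, -155.7, 209.1]
ee_rot: [-179.9, -0.3, -11.9]
force: [0.9, 0.3, -0.2]
gripper_width: 45.7
gripper_force: 0.0
```

Request:
send_rows(
  steps=[
    [[0,0,1,0,0.5],[0,0,1,0,0.5],[0,0,1,0,0.5],[0,0,1,0,0.5],[0,0,0.4,0,0.5]],
  ],
)

```text
time_s: 5.17
ee_pos: [480.9, -158.8, 25.3]
ee_rot: [-179.9, 0.5, -12.1]
force: [-1.6, -0.3, -0.3]
gripper_width: 45.9
gripper_force: 0.0
```

```bash
python3 - <<'E'
from h import *
go(484,-160,4,-12); find(snap('wrist','w3'))
E
```

```text
t 5.2 at [ 480.9 -158.8   25.3] [-179.9    0.5  -12.1] w 45.9 F [-1.6 -0.3 -0.3] j6 83.0
  need xyz [0.08 0.01 0.53] |xy| 0.08 turn -0.02
carrier [67. 54.] 4999 len 62.0 org [627.4 -64.1] yaw 168.7
carrier [312. 207.] 5590 len 87.0 org [ 518.9 -165.2] yaw 167.6
carrier [123. 223.] 2593 len 45.0 org [551.7 -58.1] yaw 174.9
carrier [312. 325.] 332 len 41.0 org [ 435.4 -105.7] yaw -101.5
```

View pics/w3.png

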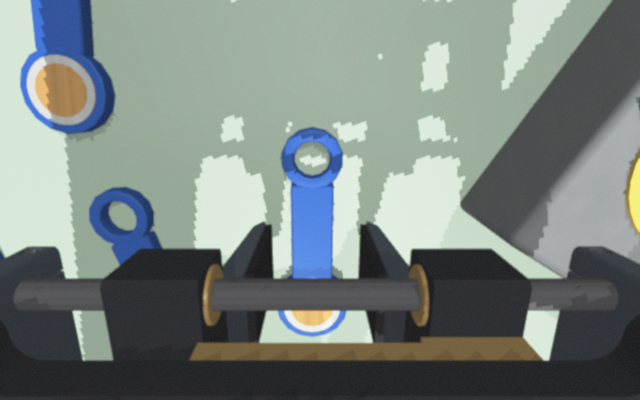

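The wrist view shows the carrier centred between the fingers, with its eye at (312,158). The tool is aligned; lowering and gripping.

Request:
send_rows(
  steps=[
    [[0.08,0,0.53,0,0.5],[0,0,0,0,0],[0,0,0,0,0],[0,0,0,0,0],[0,0,0,0,0]],
  ],
  squeeze=20,
)

```text
time_s: 5.63
ee_pos: [488.4, -161.0, 10.3]
ee_rot: [180.0, -0.2, -12.0]
force: [0.6, -0.1, 1.2]
gripper_width: 21.5
gripper_force: 0.4
```

Request:
send_rows(
  steps=[
    [[0,0,0,0,0],[0,0,-0.5,0,0],[0,0,-0.9,-0.9,0],[0,0,-0.9,-0.9,0],[0,0,-0.9,-0.9,0]],
  ],
)

```text
time_s: 6.05
ee_pos: [487.0, -160.7, 139.0]
ee_rot: [180.0, -0.0, 6.9]
force: [0.4, 0.6, 0.5]
gripper_width: 0.5
gripper_force: 0.0
```

Request:
send_rows(
  steps=[
    [[0,0,-0.9,-0.9,0],[0,0,-0.9,-0.9,0],[0,0,0,-0.9,0],[0,0,0,-0.9,0],[0,0,0,-0.9,0]],
  ],
)

```text
time_s: 6.47
ee_pos: [487.5, -160.9, 210.7]
ee_rot: [179.8, -0.1, 37.9]
force: [-0.0, -0.3, -0.2]
gripper_width: 0.3
gripper_force: 0.0
```

Request:
send_rows(
  steps=[
    [[0,0,0,-0.9,0],[0,0,0,-0.9,0],[0,0,0,0,0],[0,0,0,0,0]],
  ],
)

```text
time_s: 6.8
ee_pos: [487.3, -160.7, 209.4]
ee_rot: [179.9, -0.0, 49.8]
force: [-0.2, -0.8, 0.5]
gripper_width: 0.9
gripper_force: 0.0
```

```bash
cat >> h.py <<'E'
F=np.array([[487.8,368.7],[555.2,325.1],[622.4,281.5],[689.6,238.0]]); UP=np.array([.544,.839])
def eyeinhand(f,tag=''):
    """eye hole centre in tool x,y from the wrist picture"""
    s=env.state();p=s['ee_pos'];w=np.radians(s['ee_rot'][2]);tx=np.array([np.cos(w),np.sin(w)]);ty=np.array([np.sin(w),-np.cos(w)])
    hsv=cv2.cvtColor(f['pixels'],cv2.COLOR_RGB2HSV);m=cv2.inRange(hsv,(95,90,30),(128,255,255))+cv2.inRange(hsv,(22,110,80),(34,255,255))
    m[300:]=0;m[:, :200]=0;m[:,420:]=0
    c,hi=cv2.findContours(m,cv2.RETR_CCOMP,cv2.CHAIN_APPROX_NONE)
    for k,h in zip(c,hi[0]):
        if cv2.contourArea(k)>300:
            (u,v),sz,_=cv2.fitEllipse(k) if h[3]>=0 else cv2.minAreaRect(k)
            e=world(f,u,v,p[2]+(6 if h[3]<0 else 3.))[:2]-p[:2]
            print('hole' if h[3]>=0 else 'outer',np.round([u,v],0),np.round(sz,0),'tool xy mm',(e@tx).round(1),(e@ty).round(1))
E
python3 - <<'E'
from h import *
eyeinhand(snap('wrist','w4')); go(*(F[3]-.677*55*UP-44*UP),168,57);print(env.state()['gripper_force'])
E
```

```text
outer [310. 178.] [ 38. 116.] tool xy mm 41.4 -2.0
hole [275. 197.] [32. 33.] tool xy mm 31.4 -19.7
outer [238. 109.] [ 41. 121.] tool xy mm 73.8 -35.0
hole [269.  78.] [20. 22.] tool xy mm 87.7 -20.5
outer [356.   8.] [ 48. 121.] tool xy mm 115.6 17.7
hole [321.  25.] [37. 40.] tool xy mm 109.7 3.2
t 6.8 at [ 487.3 -160.8  209.3] [179.9  -0.   49.8] w 0.7 F [ 0.4 -0.1  0.3] j6 21.0
  need xyz [ 8.86 -2.32  1.03] |xy| 9.16 turn -1.05
0.0
```

The close was too high (z = 10) and missed. Re-measuring.

```bash
python3 - <<'E'
from h import *
find(snap('top','t5'));find(snap('wrist','w5'));go(484,-160,20,-12)
for i in range(3):
    print(env.state()['ee_pos'].round(1));env.grab_frame('wrist')
E
```

```text
carrier [353. 161.] 148 len 98.0 org [621.  -65.6] yaw -8.2
carrier [349. 215.] 268 len 124.0 org [471.  -58.6] yaw 4.8
carrier [313. 217.] 279 len 126.0 org [463.   43.4] yaw 0.8
marker [323. 157.] 222 len 91.0 org [634.5  16.9] yaw 4.4
carrier [161.  35.] 2468 len 125.0 org [461.2  43.8] yaw -1.4
carrier [355.  14.] 1778 len 117.0 org [621.8 -64.2] yaw -24.9
carrier [243. 106.] 2145 len 126.0 org [473.1 -57. ] yaw 5.3
carrier [315. 175.] 1849 len 126.0 org [ 483.8 -158.2] yaw -14.1
t 7.0 at [ 487.3 -160.8  209. ] [180.   -0.   49.8] w 0.5 F [-0.3 -0.3 -0.1] j6 21.0
  need xyz [-0.04 -0.08  4.73] |xy| 0.09 turn 9.0
[ 487.3 -160.8  209. ]
[ 487.4 -160.7  208.9]
[ 487.3 -160.8  208.8]
```

Request:
send_rows(
  steps=[
    [[0,0,0.4,0.91,0.5],[0,0,0.4,0.91,0.5],[0,0,0.4,0.91,0.5],[0,0,0.4,0.91,0.5],[0,0,0.4,0.91,0.5]],
  ],
)

```text
time_s: 7.52
ee_pos: [487.4, -160.7, 128.1]
ee_rot: [180.0, -0.0, 18.3]
force: [0.5, 0.1, -0.1]
gripper_width: 31.0
gripper_force: 0.0
```

Request:
send_rows(
  steps=[
    [[0,0,0.4,0.91,0.5],[0,0,0.4,0.91,0.5],[0,0,0.4,0.91,0.5],[0,0,0.4,0.91,0.5],[0,0,0.4,0.91,0.5]],
  ],
)

```text
time_s: 7.93
ee_pos: [487.5, -160.8, 48.0]
ee_rot: [180.0, -0.0, -13.0]
force: [0.7, -0.0, 0.5]
gripper_width: 45.8
gripper_force: 0.0
```

Request:
send_rows(
  steps=[
    [[0,0,0.4,0,0.5],[0,0,0.4,0,0.5],[0,0,0.2,0,0.5],[0,0,0,0,0.5],[0,0,0,0,0.5]],
  ],
)

```text
time_s: 8.35
ee_pos: [487.5, -160.8, 8.8]
ee_rot: [180.0, 0.0, -12.6]
force: [0.2, 0.3, 0.6]
gripper_width: 45.5
gripper_force: 0.0
```

```bash
python3 - <<'E'
from h import *
go(486,-159.7,3,-13)
E
```

```text
t 8.3 at [ 487.5 -160.8    8.8] [180.    0.  -12.6] w 45.5 F [0.2 0.3 0.6] j6 83.0
  need xyz [-0.04 -0.02  0.14] |xy| 0.05 turn 0.05
```

Request:
send_rows(
  steps=[
    [[0,0,0.15,0,0.5],[0,0,0,0,0],[0,0,0,0,0],[0,0,0,0,0],[0,0,0,0,0]],
  ],
  squeeze=20,
)

```text
time_s: 8.77
ee_pos: [487.7, -160.8, 3.2]
ee_rot: [180.0, -0.1, -12.6]
force: [0.5, -0.2, 1.1]
gripper_width: 24.2
gripper_force: 20.0
```

Request:
send_rows(
  steps=[
    [[0,0,0,0,0],[0,0,0,0,0],[0,0,-0.4,0,0],[0,0,-0.9,-0.9,0],[0,0,-0.9,-0.9,0]],
  ],
)

```text
time_s: 9.18
ee_pos: [485.9, -160.2, 90.5]
ee_rot: [-179.9, 0.2, 0.1]
force: [1.5, -0.8, -0.1]
gripper_width: 23.8
gripper_force: 20.0
```

```bash
python3 - <<'E'
from h import *
eyeinhand(snap('wrist','w6')); go(*(F[3]-.677*55*UP-44*UP),168,57)
E
```

```text
outer [316. 212.] [ 66. 133.] tool xy mm 22.4 -1.0
hole [316. 178.] [39. 41.] tool xy mm 37.7 -1.1
t 9.2 at [ 491.  -162.    98.2] [179.8  -0.6   0.3] w 23.3 F [ 2.4 -0.7  4. ] j6 70.0
  need xyz [ 3.9  -8.28 -1.75] |xy| 9.15 turn -8.25
```

Request:
send_rows(
  steps=[
    [[0,0,-0.9,-0.9,0],[0,0,-0.9,-0.9,0],[0,0,-0.8,-0.9,0],[0,0,0,-0.9,0],[0,0,0,-0.9,0]],
  ],
)

```text
time_s: 9.65
ee_pos: [488.6, -161.2, 197.1]
ee_rot: [179.7, -0.2, 31.0]
force: [-0.3, -0.6, -0.2]
gripper_width: 23.9
gripper_force: 20.0
```

Request:
send_rows(
  steps=[
    [[0,0,0,-0.9,0],[0,0,0,-0.9,0],[0,0,0,-0.9,0],[0,0,0,-0.9,0],[0,0,0,0,0]],
  ],
)

```text
time_s: 10.07
ee_pos: [487.1, -160.7, 194.4]
ee_rot: [-180.0, 0.0, 55.5]
force: [-0.3, 0.1, 0.1]
gripper_width: 23.8
gripper_force: 19.9
```

Request:
send_rows(
  steps=[
    [[0,0,0,0,0],[0,0,0,0,0]],
  ],
)

```text
time_s: 10.23
ee_pos: [487.3, -160.7, 194.6]
ee_rot: [-180.0, 0.0, 55.3]
force: [0.2, 0.5, -0.5]
gripper_width: 23.8
gripper_force: 19.9
```

```bash
python3 - <<'E'
from h import *
eyeinhand(snap('wrist','w6')); go(*(F[3]-.677*55*UP-40*UP),205,57)
E
```

```text
outer [316. 212.] [132.  66.] tool xy mm 24.2 0.9
hole [316. 179.] [39. 42.] tool xy mm 40.6 0.9
outer [242. 102.] [ 43. 127.] tool xy mm 77.1 -33.0
hole [278.  72.] [21. 22.] tool xy mm 90.0 -16.6
outer [367.  24.] [ 48. 104.] tool xy mm 109.3 22.9
hole [338.  23.] [39. 42.] tool xy mm 110.4 10.3
t 10.3 at [ 487.3 -160.7  194.6] [-180.     0.    55.3] w 24.1 F [ 0.5  0.  -0.5] j6 15.0
  need xyz [ 9.14 -1.45 -0.26] |xy| 9.26 turn -0.24
```

Request:
send_rows(
  steps=[
    [[0.91,-0.145,0,0,0],[0.91,-0.145,0,0,0],[0.91,-0.145,0,0,0],[0.91,-0.145,0,0,0],[0.91,-0.145,0,0,0]],
  ],
)

```text
time_s: 10.7
ee_pos: [567.2, 7.2, 194.8]
ee_rot: [180.0, -0.0, 55.3]
force: [0.8, -0.4, -1.6]
gripper_width: 23.9
gripper_force: 19.9
```

Request:
send_rows(
  steps=[
    [[0.91,-0.145,0,0,0],[0.91,-0.145,0,0,0],[0.91,-0.145,0,0,0],[0.91,-0.145,0,0,0],[0.91,-0.145,0,-0.24,0]],
  ],
)

```text
time_s: 11.12
ee_pos: [646.5, 173.7, 194.6]
ee_rot: [180.0, 0.0, 57.0]
force: [1.3, 0.2, -0.6]
gripper_width: 23.9
gripper_force: 19.9
```

Request:
send_rows(
  steps=[
    [[0,0,0.3,0,0],[0,0,0.3,0,0],[0,0,0,0,0],[0,0,0,0,0],[0,0,0,0,0]],
  ],
)

```text
time_s: 11.53
ee_pos: [646.3, 171.7, 171.3]
ee_rot: [180.0, -0.0, 57.0]
force: [0.8, 0.8, -0.1]
gripper_width: 23.6
gripper_force: 19.9
```

```bash
cat >> h.py <<'E'
def overpeg(k,ex,ey,z):
    """TCP target so that eye (tool ex,ey) lies on peg k's axis with plate mid at z"""
    tx=UP;ty=np.array([UP[1],-UP[0]]); t=F[k]-.677*(z-113.3)*UP-ex*tx-ey*ty; go(t[0],t[1],z-1,57)
E
python3 - <<'E'
from h import *
eyeinhand(snap('wrist','w7')); overpeg(3,40.5,0.5,165)
cv2.imwrite('pics/c7.png',np.hstack([cv2.resize(cv2.imread('pics/w7.png')[0:260,150:510],(540,390))]))
E
```

```text
outer [316. 212.] [132.  66.] tool xy mm 24.3 0.7
hole [316. 179.] [39. 42.] tool xy mm 40.6 0.7
t 11.6 at [646.5 171.6 171.7] [ 1.799e+02 -1.000e-01  5.700e+01] w 23.7 F [ 0.2  0.3 -0. ] j6 47.0
  need xyz [ 0.09 -0.01  0.19] |xy| 0.09 turn 0.01
```

View pics/c7.png

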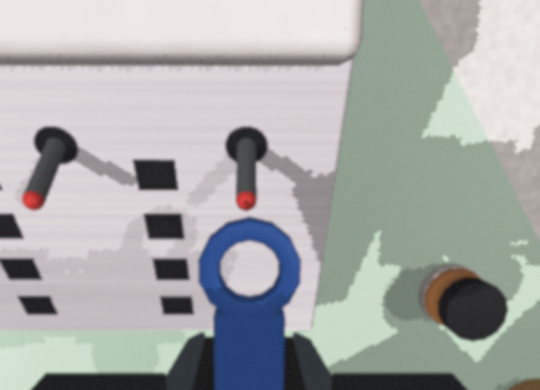

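c7: the peg 3 tip is at crop (246,201), i.e. wrist (314,134). It lies straight ahead of the eye at (316,179). Cross-checking with the wrist camera.

```bash
python3 - <<'E'
from h import *
f=dict(np.load('pics/w7.npz'));s=env.state();p=s['ee_pos'][:2];w=np.radians(57.);R=np.array([[np.cos(w),np.sin(w)],[np.sin(w),-np.cos(w)]])
for n,uv,z in(('tip',(314,132.5),145),('foot',(314,97),113.3)):
    print(n,R@(world(f,*uv,z)[:2]-p),'pred',R@(F[3]-.677*(z-113.3)*UP-p))
E
```

```text
tip [60.71227563 -0.43773093] pred [5.76800533e+01 2.61974048e-02]
foot [80.45324674 -0.54811713] pred [7.91394133e+01 1.08451050e-02]
```

Request:
send_rows(
  steps=[
    [[0.12,0,0.19,0,0],[0,0,0,0,0],[0.16,0,0.24,0,0],[0.16,0,0.24,0,0],[0,0,0,0,0]],
  ],
)

```text
time_s: 12.0
ee_pos: [654.9, 187.6, 140.9]
ee_rot: [-179.8, 0.1, 57.1]
force: [0.1, -0.2, -1.3]
gripper_width: 23.8
gripper_force: 19.9
```

```bash
python3 - <<'E'
from h import *
overpeg(3,39.5,0.5,127);f=snap('wrist','w8');cv2.imwrite('pics/c8.png',cv2.resize(cv2.imread('pics/w8.png')[60:260,200:440],(480,400)))
E
```

```text
t 12.0 at [654.9 187.6 140.9] [-1.798e+02  1.000e-01  5.710e+01] w 23.8 F [ 0.1 -0.2 -1.3] j6 48.0
  need xyz [0.31 0.03 0.37] |xy| 0.31 turn 0.02
```

View pics/c8.png

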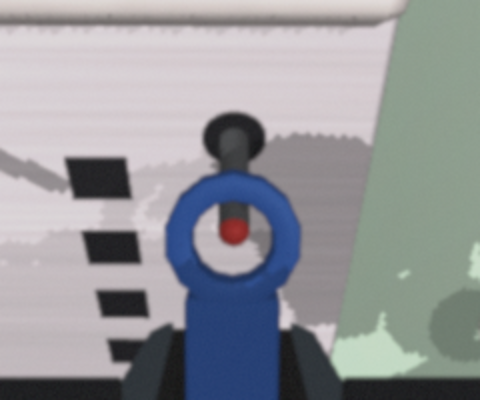

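c8: the red tip is inside the eye at (233,231). Continuing down the peg axis, then releasing.

Request:
send_rows(
  steps=[
    [[0.13,0,0.19,0,0],[0.12,0,0.18,0,0],[0,0,0,0,0],[0,0,0,0,0]],
  ],
)

```text
time_s: 12.38
ee_pos: [660.8, 195.3, 128.2]
ee_rot: [-179.9, 0.1, 57.1]
force: [-0.7, -0.1, -1.1]
gripper_width: 23.6
gripper_force: 19.9
```

Request:
send_rows(
  steps=[
    [[0,0,0,0,0.5],[0,0,0,0,0.5],[0,0,0,0,0.5],[0,0,0,0,0.5],[0,0,-0.5,0,0.5]],
  ],
)

```text
time_s: 12.8
ee_pos: [658.6, 194.3, 145.5]
ee_rot: [-179.7, 0.4, 57.1]
force: [-0.0, 0.9, -0.5]
gripper_width: 45.6
gripper_force: 0.0
```

Request:
send_rows(
  steps=[
    [[0,0,-0.9,0,0.5],[0,0,-0.9,0,0.5],[0,0,0,0,0.5],[0,0,0,0,0.5]],
  ],
)

```text
time_s: 13.13
ee_pos: [662.3, 195.4, 224.6]
ee_rot: [179.7, -0.3, 57.1]
force: [-0.0, 0.4, -0.3]
gripper_width: 45.8
gripper_force: 0.0
```

```bash
python3 - <<'E'
from h import *
f=snap('wrist','w9');g=snap('top','t9');find(g);go(472,-58.5,200,5)
cv2.imwrite('pics/c9.png',cv2.resize(cv2.imread('pics/w9.png')[:300,100:540],(572,390)))
E
```

```text
carrier [352. 164.] 167 len 93.0 org [598.6 -58.7] yaw -15.3
carrier [349. 214.] 277 len 124.0 org [471.  -59.1] yaw 4.0
carrier [313. 218.] 280 len 124.0 org [460.2  43.5] yaw 0.9
marker [323. 157.] 202 len 91.0 org [634.4  17.9] yaw 3.3
t 13.2 at [660.5 194.9 220.5] [-1.80e+02  1.00e-01  5.71e+01] w 45.5 F [-0.8 -0.8 -0.5] j6 48.0
  need xyz [-7.88 -0.51  0.51] |xy| 7.89 turn 7.58
```

View pics/c9.png

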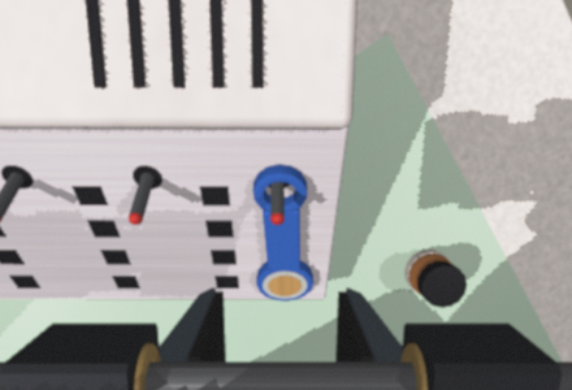

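c9: the first carrier hangs on peg 3 with its eye around the peg at (280,190) and its head straight down-slope at (285,283). Next carrier B.

Request:
send_rows(
  steps=[
    [[-0.98,-0.055,0,0,0.5],[-0.98,-0.055,0,0,0.5],[-0.98,-0.055,0,0,0.5],[-0.98,-0.055,0,0,0.5],[-0.98,-0.055,0,0,0.5]],
  ],
)

```text
time_s: 13.65
ee_pos: [542.9, 35.3, 219.0]
ee_rot: [-179.8, 0.1, 57.1]
force: [0.1, -0.6, 0.4]
gripper_width: 45.6
gripper_force: 0.0
```

Request:
send_rows(
  steps=[
    [[-0.98,-0.055,0,0,0.5],[-0.98,-0.055,0,0,0.5],[-0.98,-0.055,0,0,0.5],[0,0,0.4,0.9,0.5],[0,0,0.4,0.9,0.5]],
  ],
)

```text
time_s: 14.07
ee_pos: [474.2, -60.3, 188.3]
ee_rot: [-180.0, 0.0, 44.2]
force: [0.1, 0.6, -0.6]
gripper_width: 45.4
gripper_force: 0.0
```

Request:
send_rows(
  steps=[
    [[0,0,0.4,0.9,0.5],[0,0,0.4,0.9,0.5],[0,0,0.4,0.9,0.5],[0,0,0.4,0.9,0.5],[0,0,0.4,0.9,0.5]],
  ],
)

```text
time_s: 14.48
ee_pos: [474.4, -58.5, 106.9]
ee_rot: [-179.9, 0.2, 13.5]
force: [-0.5, -0.5, -0.3]
gripper_width: 45.4
gripper_force: 0.0
```

Request:
send_rows(
  steps=[
    [[0,0,0.4,0.9,0.5],[0,0,0.4,0.5,0.5],[0,0,0,0,0.5],[0,0,0,0,0.5],[0,0,0,0,0.5]],
  ],
)

```text
time_s: 14.9
ee_pos: [475.8, -58.6, 77.2]
ee_rot: [-180.0, 0.0, 4.2]
force: [-0.2, -0.1, 0.2]
gripper_width: 45.7
gripper_force: 0.0
```

```bash
python3 - <<'E'
from h import *
find(snap('wrist','w10'));eyeinhand(dict(np.load('pics/w10.npz')));go(475.5,-58.6,3,4)
E
```

```text
carrier [320.  33.] 1682 len 54.0 org [625.1 -67.1] yaw 154.9
carrier [311. 202.] 3941 len 109.0 org [473.9 -56.4] yaw 5.0
carrier [169. 194.] 3663 len 84.0 org [503.   45.4] yaw -179.9
marker [207.  18.] 1078 len 36.0 org [596.6  49.2] yaw -86.0
outer [312. 204.] [147.  56.] tool xy mm 28.3 -1.3
hole [311. 154.] [29. 30.] tool xy mm 52.8 -2.0
outer [315.  38.] [67. 81.] tool xy mm 103.7 0.0
hole [315.  42.] [56. 61.] tool xy mm 102.7 -0.0
outer [217.  16.] [31. 34.] tool xy mm 112.6 -41.9
t 14.9 at [476.3 -58.7  77.6] [180.   -0.    4.2] w 45.6 F [0.5 0.5 0.5] j6 77.0
  need xyz [-0.02 -0.    1.87] |xy| 0.02 turn 0.03
```

Request:
send_rows(
  steps=[
    [[0,-0.03,0.6,0,0.5],[0,0,0.6,0,0.5],[0,0,0.66,0,0.5],[0,0,0,0,0.5],[0,0,0,0,0.5]],
  ],
)

```text
time_s: 15.37
ee_pos: [476.2, -57.5, 2.8]
ee_rot: [180.0, -0.0, 4.2]
force: [-0.1, 0.7, -0.6]
gripper_width: 45.3
gripper_force: 0.0
```

Request:
send_rows(
  steps=[
    [[0,0,0,0,0],[0,0,0,0,0],[0,0,0,0,0],[0,0,0,0,0],[0,0,0,0,0]],
  ],
)

```text
time_s: 15.78
ee_pos: [476.2, -57.5, 3.4]
ee_rot: [180.0, -0.1, 4.2]
force: [-0.1, 0.2, 4.6]
gripper_width: 24.1
gripper_force: 20.0
```

Request:
send_rows(
  steps=[
    [[0,0,-0.3,0,0],[0,0,-0.7,0,0],[0,0,-0.7,-0.8,0],[0,0,-0.7,-0.9,0],[0,0,-0.7,-0.9,0]],
  ],
)

```text
time_s: 16.2
ee_pos: [475.3, -57.4, 128.0]
ee_rot: [-180.0, 0.0, 22.3]
force: [0.4, -0.1, -1.0]
gripper_width: 23.6
gripper_force: 20.0
```

Request:
send_rows(
  steps=[
    [[0,0,-0.7,-0.9,0],[0,0,-0.7,-0.9,0],[0,0,-0.4,-0.9,0],[0,0,0,-0.9,0],[0,0,0,-0.9,0]],
  ],
)

```text
time_s: 16.62
ee_pos: [476.3, -57.5, 200.2]
ee_rot: [179.8, -0.1, 53.3]
force: [0.3, -0.4, -0.4]
gripper_width: 23.7
gripper_force: 20.0
```

Request:
send_rows(
  steps=[
    [[0,0,0,-0.6,0],[0,0,0,0,0],[0,0,0,0,0]],
  ],
)

```text
time_s: 16.87
ee_pos: [475.6, -57.4, 198.6]
ee_rot: [-180.0, 0.0, 57.0]
force: [-0.4, -0.4, -0.3]
gripper_width: 23.6
gripper_force: 20.0
```

```bash
python3 - <<'E'
from h import *
eyeinhand(snap('wrist','w11'));overpeg(2,42,0.,165)
E
```

```text
outer [316. 210.] [136.  66.] tool xy mm 25.2 0.8
hole [316. 176.] [39. 41.] tool xy mm 42.0 0.7
outer [402. 112.] [43. 35.] tool xy mm 72.2 40.2
outer [249. 101.] [ 44. 125.] tool xy mm 77.1 -29.8
hole [286.  73.] [21. 22.] tool xy mm 89.4 -13.2
outer [399.  30.] [38. 67.] tool xy mm 107.0 36.9
t 16.9 at [475.6 -57.4 198.6] [-180.    0.   57.] w 23.8 F [-0.4  0.1 -1.5] j6 25.0
  need xyz [ 7.18 -1.54  0.87] |xy| 7.34 turn -0.0
```

Request:
send_rows(
  steps=[
    [[0.9,-0.193,0,0,0],[0.9,-0.193,0,0,0],[0.9,-0.193,0,0,0],[0.9,-0.193,0,0,0],[0.9,-0.193,0,0,0]],
  ],
)

```text
time_s: 17.33
ee_pos: [541.5, 116.3, 198.6]
ee_rot: [-180.0, 0.0, 57.0]
force: [0.9, -0.1, -0.4]
gripper_width: 24.0
gripper_force: 20.0
```

Request:
send_rows(
  steps=[
    [[0.9,-0.193,0,0,0],[0.9,-0.193,0,0,0],[0.9,-0.193,0,0,0],[0,0,0.4,0,0],[0,0,0.4,0,0]],
  ],
)

```text
time_s: 17.75
ee_pos: [581.4, 220.4, 166.4]
ee_rot: [179.9, -0.1, 57.2]
force: [-0.8, -0.1, -1.5]
gripper_width: 23.5
gripper_force: 20.0
```

Request:
send_rows(
  steps=[
    [[0,0,0,0,0],[0,0,0,0,0],[0,0,0,0,0]],
  ],
)

```text
time_s: 18.0
ee_pos: [580.8, 217.8, 167.4]
ee_rot: [180.0, -0.0, 57.0]
force: [-1.2, 0.7, -0.7]
gripper_width: 23.6
gripper_force: 20.0
```

```bash
cat >> h.py <<'E'
def tip(f):
    hsv=cv2.cvtColor(f['pixels'],cv2.COLOR_RGB2HSV);m=cv2.inRange(hsv,(0,150,80),(6,255,255))|cv2.inRange(hsv,(174,150,80),(180,255,255))
    n,l,s,c=cv2.connectedComponentsWithStats(m);S=env.state();p=S['ee_pos'][:2];w=np.radians(S['ee_rot'][2]);R=np.array([[np.cos(w),np.sin(w)],[np.sin(w),-np.cos(w)]])
    for i in range(1,n):
        if s[i,4]>30: print('tip px',c[i].round(0),s[i,4],'tool',(R@(world(f,*c[i],143)[:2]-p)).round(1))
E
python3 - <<'E'
from h import *
tip(dict(np.load('pics/w7.npz')))
f=snap('wrist','w12');eyeinhand(f);tip(f);overpeg(2,40.9,0.5,165)
E
```

```text
tip px [ 29. 133.] 117 tool [ 57.3 -81.2]
tip px [172. 133.] 107 tool [57.4 -0.7]
tip px [314. 133.] 102 tool [57.4 79.6]
outer [316. 210.] [136.  66.] tool xy mm 25.3 0.7
hole [316. 176.] [39. 42.] tool xy mm 42.0 0.6
outer [413. 181.] [23. 85.] tool xy mm 40.1 47.7
tip px [ 25. 139.] 123 tool [  57.4 -161.4]
tip px [169. 139.] 107 tool [ 57.3 -81. ]
tip px [314. 137.] 75 tool [58.1 -0.6]
tip px [458. 139.] 115 tool [57.2 79.7]
t 18.1 at [581.  217.7 167.9] [ 1.799e+02 -1.000e-01  5.700e+01] w 24.1 F [-0.4 -0.5 -0.2] j6 52.0
  need xyz [ 0.   -0.01  0.1 ] |xy| 0.01 turn 0.01
```

Request:
send_rows(
  steps=[
    [[0,-0.02,0.1,0,0],[0.16,0,0.24,0,0],[0.16,0,0.24,0,0],[0,0,0,0,0],[0,0,0,0,0]],
  ],
)

```text
time_s: 18.47
ee_pos: [586.3, 229.2, 142.2]
ee_rot: [-179.9, 0.1, 57.1]
force: [0.6, -0.1, 0.1]
gripper_width: 23.8
gripper_force: 20.0
```

Request:
send_rows(
  steps=[
    [[0.15,0,0.22,0,0],[0.13,0,0.2,0,0],[0,0,0,0,0],[0,0,0,0,0]],
  ],
)

```text
time_s: 18.8
ee_pos: [592.4, 238.7, 125.7]
ee_rot: [-179.9, 0.1, 57.1]
force: [-0.6, 0.2, -0.9]
gripper_width: 23.8
gripper_force: 20.0
```

```bash
python3 - <<'E'
from h import *
f=snap('wrist','w13');eyeinhand(f);tip(f);overpeg(2,40.9,0.5,127);print(env.state()['gripper_force'])
E
```

```text
outer [316. 209.] [138.  66.] tool xy mm 25.9 0.7
hole [316. 180.] [39. 51.] tool xy mm 39.9 0.6
tip px [140. 201.] 191 tool [ 33.  -80.2]
tip px [317. 201.] 157 tool [33.1  1.1]
tip px [492. 201.] 160 tool [32.9 81.7]
t 18.9 at [592.7 238.6 126.3] [-180.     0.    57.1] w 23.6 F [-0.6 -0.1 -0.4] j6 54.0
  need xyz [0.05 0.03 0.01] |xy| 0.06 turn 0.02
19.979067742824554
```

Request:
send_rows(
  steps=[
    [[0.04,0,0,0,0.5],[0,0,0,0,0.5],[0,0,0,0,0.5],[0,0,0,0,0.5],[0,0,-0.5,0,0.5]],
  ],
)

```text
time_s: 19.27
ee_pos: [591.3, 238.8, 143.3]
ee_rot: [-179.7, 0.4, 57.1]
force: [0.1, -0.4, -0.0]
gripper_width: 45.6
gripper_force: 0.0
```

Request:
send_rows(
  steps=[
    [[0,0,-0.9,0,0.5],[0,0,-0.9,0,0.5],[0,0,0,0,0.5],[0,0,0,0,0.5]],
  ],
)

```text
time_s: 19.6
ee_pos: [594.9, 240.3, 221.8]
ee_rot: [179.8, -0.3, 57.1]
force: [-0.0, 0.2, -1.1]
gripper_width: 45.7
gripper_force: 0.0
```

```bash
cat >> h.py <<'E'
def hung(f):
    """blue points on board -> board coordinates of blobs (z height over face)"""
    n=np.array([-.3042,-.4692,.829]);O=np.r_[F.mean(0),113.3];ux=np.array([.544*.829,.839*.829,.559]);uy=np.array([-.839,.544,0])
    hsv=cv2.cvtColor(f['pixels'],cv2.COLOR_RGB2HSV);P=cloud(f);Q=P-O;X,Y,Z=Q@ux+45,Q@uy,Q@n
    m=cv2.inRange(hsv,(95,90,30),(128,255,255))*((abs(X)<95)&(abs(Y)<165)&(Z>-10)&(Z<60)).astype(np.uint8)
    k,l,s,c=cv2.connectedComponentsWithStats(m)
    for i in range(1,k):
        if s[i,4]>60:
            b=l==i;d=np.linalg.svd(np.c_[X[b]-X[b].mean(),Y[b]-Y[b].mean()],full_matrices=0)[2][0]
            print('hung x %.0f..%.0f y %.0f z med %.1f (5-95%%: %.1f %.1f) ang %.1f'%(X[b].min(),X[b].max(),Y[b].mean(),np.median(Z[b]),*np.percentile(Z[b],[5,95]),np.degrees(np.arctan(d[1]/d[0]))))
E
python3 - <<'E'
from h import *
f=snap('wrist','w14');hung(f);g=snap('top','t14');find(g);hung(g);go(466.5,43.3,200,0)
E
```

```text
hung x -66..58 y -40 z med 8.9 (5-95%: 3.6 9.9) ang 1.6
hung x -68..58 y -120 z med 8.9 (5-95%: 3.4 10.0) ang 1.7
carrier [352. 164.] 155 len 94.0 org [598.8 -58.4] yaw -16.6
carrier [313. 217.] 276 len 124.0 org [460.2  43.5] yaw 0.7
marker [323. 157.] 210 len 91.0 org [634.2  17.8] yaw 2.8
hung x -70..29 y -124 z med 9.7 (5-95%: 5.8 12.9) ang 2.4
hung x -72..28 y -41 z med 9.5 (5-95%: 5.8 12.8) ang 1.0
t 19.7 at [593.  239.6 218.1] [-1.80e+02  1.00e-01  5.71e+01] w 45.7 F [-0.2  0.1  0.2] j6 54.0
  need xyz [-5.84  0.01  0.45] |xy| 5.84 turn 8.3
```

Both are seated (plate face 9–10 mm off the board, angle under 2°). Next carrier A.

Request:
send_rows(
  steps=[
    [[-0.97,0,0,0,0.5],[-0.97,0,0,0,0.5],[-0.97,0,0,0,0.5],[-0.97,0,0,0,0.5],[-0.97,0,0,0,0.5]],
  ],
)

```text
time_s: 20.12
ee_pos: [485.9, 75.6, 216.8]
ee_rot: [-179.8, 0.2, 57.1]
force: [0.3, -0.5, 0.8]
gripper_width: 45.2
gripper_force: 0.0
```

Request:
send_rows(
  steps=[
    [[-0.98,0,0,0,0.5],[0,0,0.3,0.9,0.5],[0,0,0.4,0.9,0.5],[0,0,0.4,0.9,0.5],[0,0,0.4,0.9,0.5]],
  ],
)

```text
time_s: 20.53
ee_pos: [465.6, 43.6, 156.8]
ee_rot: [-179.9, 0.1, 32.0]
force: [0.6, 0.3, -0.1]
gripper_width: 45.6
gripper_force: 0.0
```

Request:
send_rows(
  steps=[
    [[0,0,0.4,0.9,0.5],[0,0,0.4,0.9,0.5],[0,0,0.4,0.9,0.5],[0,0,0.4,0.9,0.5],[0,0,0.4,0.9,0.5]],
  ],
)

```text
time_s: 20.95
ee_pos: [465.4, 43.9, 76.6]
ee_rot: [180.0, 0.2, 1.1]
force: [-0.1, -0.5, 0.3]
gripper_width: 45.6
gripper_force: 0.0
```

Request:
send_rows(
  steps=[
    [[0,0,0,0.2,0.5],[0,0,0,0,0.5],[0,0,0,0,0.5]],
  ],
)

```text
time_s: 21.2
ee_pos: [466.9, 44.0, 78.8]
ee_rot: [180.0, 0.0, 0.2]
force: [-0.1, -0.5, 0.2]
gripper_width: 45.5
gripper_force: 0.0
```

```bash
python3 - <<'E'
from h import *
find(snap('wrist','w15'));go(466.5,43.3,3,0)
E
```

```text
carrier [458.  36.] 1234 len 44.0 org [583.4 -10.4] yaw -86.8
carrier [311. 203.] 3852 len 109.0 org [464.4  46.7] yaw 0.3
marker [353.  15.] 908 len 35.0 org [597.1  51.1] yaw -89.4
t 21.2 at [467.3  44.1  79.2] [ 1.8e+02 -0.0e+00  1.0e-01] w 45.7 F [0.  0.1 0. ] j6 94.0
  need xyz [-0.02  0.02  1.9 ] |xy| 0.03 turn 0.02
```

Request:
send_rows(
  steps=[
    [[0,-0.02,0.6,0,0.5],[0,0,0.6,0,0.5],[0,0,0.69,0,0.5],[0,0,0,0,0.5],[0,0,0,0,0.5]],
  ],
)

```text
time_s: 21.67
ee_pos: [467.0, 44.9, 3.2]
ee_rot: [180.0, 0.0, 0.1]
force: [-0.4, -0.4, -0.2]
gripper_width: 45.7
gripper_force: 0.0
```

Request:
send_rows(
  steps=[
    [[0,0,0,0,0],[0,0,0,0,0],[0,0,0,0,0],[0,0,0,0,0],[0,0,0,0,0]],
  ],
)

```text
time_s: 22.08
ee_pos: [467.5, 44.9, 4.0]
ee_rot: [-180.0, -0.1, 0.0]
force: [-1.5, 0.1, 5.8]
gripper_width: 23.5
gripper_force: 19.9
```

Request:
send_rows(
  steps=[
    [[0,0,-0.3,0,0],[0,0,-0.7,0,0],[0,0,-0.7,-0.9,0],[0,0,-0.7,-0.9,0],[0,0,-0.7,-0.9,0]],
  ],
)

```text
time_s: 22.5
ee_pos: [466.4, 44.8, 128.4]
ee_rot: [180.0, 0.0, 18.9]
force: [0.3, 0.2, -1.2]
gripper_width: 23.8
gripper_force: 19.9
```

Request:
send_rows(
  steps=[
    [[0,0,-0.7,-0.9,0],[0,0,-0.7,-0.9,0],[0,0,-0.4,-0.9,0],[0,0,0,-0.9,0],[0,0,0,-0.9,0]],
  ],
)

```text
time_s: 22.92
ee_pos: [467.4, 44.8, 200.6]
ee_rot: [179.9, -0.1, 49.8]
force: [-0.5, 0.5, -1.3]
gripper_width: 24.0
gripper_force: 19.9
```

Request:
send_rows(
  steps=[
    [[0,0,0,-0.9,0],[0,0,0,-0.18,0],[0,0,0,0,0],[0,0,0,0,0]],
  ],
)

```text
time_s: 23.25
ee_pos: [466.8, 44.8, 199.0]
ee_rot: [-180.0, 0.0, 56.8]
force: [-0.5, -0.8, -0.4]
gripper_width: 23.7
gripper_force: 19.9
```

```bash
python3 - <<'E'
from h import *
eyeinhand(snap('wrist','w16'));overpeg(1,40.9,0.5,165)
E
```

```text
outer [316. 212.] [133.  66.] tool xy mm 24.4 0.9
hole [316. 178.] [39. 41.] tool xy mm 41.0 0.9
t 23.3 at [466.8  44.8 199. ] [-180.     0.    56.9] w 23.6 F [ 0.4 -0.2 -1.6] j6 37.0
  need xyz [ 5.18 -1.99  0.87] |xy| 5.55 turn -0.02
```

Request:
send_rows(
  steps=[
    [[0.868,-0.332,0,0,0],[0.868,-0.332,0,0,0],[0.868,-0.332,0,0,0],[0.868,-0.332,0,0,0],[0.868,-0.332,0,0,0]],
  ],
)

```text
time_s: 23.72
ee_pos: [506.0, 228.3, 199.0]
ee_rot: [180.0, 0.0, 56.9]
force: [1.0, -0.8, -0.6]
gripper_width: 24.1
gripper_force: 19.9
```

Request:
send_rows(
  steps=[
    [[0.868,-0.332,0,0,0],[0,0,0.4,0,0],[0,0,0.4,0,0],[0,0,0,0,0],[0,0,0,0,0]],
  ],
)

```text
time_s: 24.13
ee_pos: [513.2, 262.7, 166.3]
ee_rot: [-179.9, 0.1, 56.9]
force: [0.1, -1.2, 0.9]
gripper_width: 23.9
gripper_force: 19.9
```

Request:
send_rows(
  steps=[
    [[0,0,0,0,0]],
  ],
)

```text
time_s: 24.22
ee_pos: [514.2, 262.8, 167.8]
ee_rot: [180.0, -0.0, 56.9]
force: [-0.1, 0.5, -0.1]
gripper_width: 24.0
gripper_force: 19.9
```

```bash
python3 - <<'E'
from h import *
f=snap('wrist','w17');eyeinhand(f);tip(f);overpeg(1,39.9,0.5,165)
E
```

```text
outer [316. 212.] [133.  66.] tool xy mm 24.4 0.7
hole [316. 178.] [39. 41.] tool xy mm 40.9 0.8
outer [413. 165.] [ 28. 121.] tool xy mm 47.6 47.4
tip px [171. 142.] 108 tool [ 55.7 -80.6]
tip px [314. 140.] 72 tool [56.6 -0.2]
tip px [458. 141.] 108 tool [55.9 80. ]
tip px [602. 142.] 120 tool [ 55.9 160.8]
t 24.3 at [514.4 262.8 168.2] [ 1.799e+02 -1.000e-01  5.690e+01] w 23.7 F [-0.  -0.4 -1.2] j6 59.0
  need xyz [-0.01 -0.    0.1 ] |xy| 0.01 turn -0.01
```

Request:
send_rows(
  steps=[
    [[0,-0.01,0.1,0,0],[0.16,0,0.24,0,0],[0.16,0,0.24,0,0],[0,0,0,0,0],[0,0,0,0,0]],
  ],
)

```text
time_s: 24.68
ee_pos: [520.0, 273.9, 142.7]
ee_rot: [-179.9, 0.1, 57.0]
force: [0.4, 0.2, -0.9]
gripper_width: 23.6
gripper_force: 19.9
```

Request:
send_rows(
  steps=[
    [[0.16,0,0.22,0,0],[0.16,0,0.22,0,0],[0,0,0,0,0],[0,0,0,0,0]],
  ],
)

```text
time_s: 25.02
ee_pos: [527.1, 284.8, 125.3]
ee_rot: [-180.0, 0.1, 57.0]
force: [-0.3, -0.2, -0.4]
gripper_width: 23.9
gripper_force: 19.9
```

```bash
python3 - <<'E'
from h import *
f=snap('wrist','w18');eyeinhand(f);tip(f);overpeg(1,39.9,0.5,127);print(env.state()['gripper_force'])
E
```

```text
outer [316. 210.] [135.  66.] tool xy mm 25.2 0.7
hole [316. 184.] [38. 56.] tool xy mm 38.0 0.8
tip px [142. 207.] 156 tool [ 30.1 -79.7]
tip px [317. 207.] 156 tool [30.1  1. ]
tip px [492. 208.] 184 tool [29.9 82. ]
t 25.1 at [527.2 284.7 125.9] [-1.8e+02  1.0e-01  5.7e+01] w 23.9 F [-0.5  0.3 -0.7] j6 60.0
  need xyz [-0.    0.02 -0.  ] |xy| 0.02 turn -0.0
19.935839474201202
```

Request:
send_rows(
  steps=[
    [[0,0,0,0,0.5],[0,0,0,0,0.5],[0,0,0,0,0.5],[0,0,0,0,0.5],[0,0,-0.5,0,0.5]],
  ],
)

```text
time_s: 25.48
ee_pos: [525.1, 283.4, 143.2]
ee_rot: [-179.8, 0.4, 57.0]
force: [-0.4, -0.1, -1.4]
gripper_width: 45.7
gripper_force: 0.0
```

Request:
send_rows(
  steps=[
    [[0,0,-0.9,0,0.5],[0,0,-0.9,0,0.5],[0,0,0,0,0.5],[0,0,0,0,0.5]],
  ],
)

```text
time_s: 25.82
ee_pos: [528.6, 285.2, 221.1]
ee_rot: [179.8, -0.3, 57.0]
force: [0.2, -0.7, -0.7]
gripper_width: 46.0
gripper_force: 0.0
```

```bash
python3 - <<'E'
from h import *
f=snap('wrist','w19');hung(f);g=snap('top','t19');find(g);hung(g);go(633,-68,200,-17)
E
```

```text
hung x -67..59 y 40 z med 8.8 (5-95%: 3.7 9.9) ang 3.7
hung x -63..59 y -37 z med 8.8 (5-95%: 3.2 9.8) ang 1.2
hung x -69..59 y -119 z med 8.8 (5-95%: 2.7 9.9) ang 0.4
carrier [353. 162.] 124 len 72.0 org [596.3 -60.7] yaw -11.5
marker [323. 157.] 201 len 91.0 org [634.4  17.9] yaw 3.2
hung x -72..54 y -123 z med 9.5 (5-95%: 5.3 13.1) ang 2.8
hung x -72..29 y -41 z med 9.3 (5-95%: 5.7 13.1) ang 2.9
hung x -72..31 y 38 z med 9.5 (5-95%: 6.1 12.8) ang 4.5
t 25.9 at [526.8 284.3 217.7] [-1.8e+02  1.0e-01  5.7e+01] w 45.4 F [ 0.   0.1 -0.4] j6 60.0
  need xyz [-5.93  7.03  0.44] |xy| 9.2 turn 10.76
```

Request:
send_rows(
  steps=[
    [[-0.593,0.703,0,0,0.5],[-0.593,0.703,0,0,0.5],[-0.593,0.703,0,0,0.5],[-0.593,0.703,0,0,0.5],[-0.593,0.703,0,0,0.5]],
  ],
)

```text
time_s: 26.33
ee_pos: [579.8, 106.8, 216.3]
ee_rot: [-179.8, 0.2, 57.0]
force: [0.2, 0.8, -0.7]
gripper_width: 45.5
gripper_force: 0.0
```

Request:
send_rows(
  steps=[
    [[-0.593,0.703,0,0,0.5],[-0.593,0.703,0,0,0.5],[-0.593,0.703,0,0,0.5],[-0.593,0.703,0,0,0.5],[-0.593,0.703,0,0,0.5]],
  ],
)

```text
time_s: 26.75
ee_pos: [633.0, -69.3, 216.3]
ee_rot: [-179.8, 0.1, 57.0]
force: [0.3, 0.2, -0.2]
gripper_width: 45.9
gripper_force: 0.0
```

Request:
send_rows(
  steps=[
    [[0,0,0.3,0.9,0.5],[0,0,0.3,0.9,0.5],[0,0,0.3,0.9,0.5],[0,0,0.3,0.9,0.5],[0,0,0.3,0.9,0.5]],
  ],
)

```text
time_s: 27.17
ee_pos: [632.5, -67.6, 155.6]
ee_rot: [-179.9, 0.2, 25.7]
force: [0.1, -0.6, 0.3]
gripper_width: 45.7
gripper_force: 0.0
```

Request:
send_rows(
  steps=[
    [[0,0,0.3,0.9,0.5],[0,0,0.3,0.9,0.5],[0,0,0.3,0.9,0.5],[0,0,0.3,0.9,0.5],[0,0,0.3,0.9,0.5]],
  ],
)

```text
time_s: 27.58
ee_pos: [632.4, -67.4, 95.7]
ee_rot: [-180.0, 0.2, -5.2]
force: [0.2, -0.8, 0.6]
gripper_width: 45.2
gripper_force: 0.0
```

Request:
send_rows(
  steps=[
    [[0,0,0.3,0.9,0.5],[0,0,0.2,0.86,0.5],[0,0,0,0,0.5],[0,0,0,0,0.5],[0,0,0,0,0.5]],
  ],
)

```text
time_s: 28.0
ee_pos: [633.6, -67.5, 78.0]
ee_rot: [180.0, 0.0, -16.9]
force: [0.2, 0.1, 0.9]
gripper_width: 45.9
gripper_force: 0.0
```

```bash
python3 - <<'E'
from h import *
f=snap('wrist','w20');find(f);eyeinhand(f);go(633,-68,3,-17)
E
```

```text
carrier [312. 202.] 3906 len 110.0 org [632.8 -64.5] yaw -18.3
marker [194. 219.] 2607 len 70.0 org [665.3  19.8] yaw -166.1
outer [208. 226.] [81. 27.] tool xy mm 17.4 -53.9
outer [310. 204.] [147.  56.] tool xy mm 28.6 -2.4
hole [313. 154.] [29. 30.] tool xy mm 52.9 -0.9
t 28.1 at [633.9 -67.6  78.5] [180.   -0.  -16.9] w 45.6 F [-0.5 -0.7 -0. ] j6 100.0
  need xyz [-0.02  0.02  1.89] |xy| 0.03 turn 0.01
```

Request:
send_rows(
  steps=[
    [[0,-0.03,0.6,0.17,0.5],[0,0,0.6,0,0.5],[0,0,0.68,0,0.5],[0,0,0,0,0.5],[0,0,0,0,0.5]],
  ],
)

```text
time_s: 28.47
ee_pos: [634.3, -66.4, 3.1]
ee_rot: [180.0, 0.0, -18.1]
force: [0.1, 0.4, -0.2]
gripper_width: 45.5
gripper_force: 0.0
```

Request:
send_rows(
  steps=[
    [[0,0,0,0,0],[0,0,0,0,0],[0,0,0,0,0],[0,0,0,0,0],[0,0,0,0,0]],
  ],
)

```text
time_s: 28.88
ee_pos: [634.4, -66.4, 3.7]
ee_rot: [-180.0, -0.0, -18.2]
force: [0.3, 0.5, 2.7]
gripper_width: 23.7
gripper_force: 20.0
```

Request:
send_rows(
  steps=[
    [[0,0,-0.3,0,0],[0,0,-0.7,0,0],[0,0,-0.7,-0.9,0],[0,0,-0.7,-0.9,0],[0,0,-0.7,-0.9,0]],
  ],
)

```text
time_s: 29.3
ee_pos: [633.9, -66.4, 129.2]
ee_rot: [180.0, -0.0, 0.7]
force: [0.6, 0.3, -1.8]
gripper_width: 23.6
gripper_force: 20.0
```

Request:
send_rows(
  steps=[
    [[0,0,-0.7,-0.9,0],[0,0,-0.7,-0.9,0],[0,0,-0.4,-0.9,0],[0,0,0,-0.9,0],[0,0,0,-0.9,0]],
  ],
)

```text
time_s: 29.72
ee_pos: [634.7, -66.5, 202.0]
ee_rot: [179.8, -0.2, 31.6]
force: [-0.1, -0.4, -0.1]
gripper_width: 23.6
gripper_force: 20.0
```

Request:
send_rows(
  steps=[
    [[0,0,0,-0.9,0],[0,0,0,-0.9,0],[0,0,0,-0.9,0],[0,0,0,-0.9,0],[0,0,0,0,0]],
  ],
)

```text
time_s: 30.13
ee_pos: [633.9, -66.4, 199.9]
ee_rot: [180.0, -0.0, 56.2]
force: [-0.2, 0.9, -1.4]
gripper_width: 23.4
gripper_force: 20.0
```

Request:
send_rows(
  steps=[
    [[0,0,0,0,0],[0,0,0,0,0]],
  ],
)

```text
time_s: 30.3
ee_pos: [634.1, -66.4, 199.6]
ee_rot: [180.0, -0.0, 55.9]
force: [-0.5, -0.2, -0.9]
gripper_width: 23.8
gripper_force: 20.0
```

```bash
python3 - <<'E'
from h import *
eyeinhand(snap('wrist','w21'));overpeg(0,40.9,0.5,165)
E
```

```text
outer [316. 210.] [136.  66.] tool xy mm 25.2 0.9
hole [316. 176.] [39. 41.] tool xy mm 42.0 0.9
outer [272. 105.] [36. 92.] tool xy mm 75.5 -19.3
hole [254. 118.] [24. 49.] tool xy mm 69.5 -28.5
hole [296.  88.] [21. 22.] tool xy mm 83.3 -8.5
t 30.4 at [634.1 -66.4 199.5] [180.  -0.  56.] w 23.7 F [-0.5 -0.5  0. ] j6 27.0
  need xyz [ 5.07 -9.1   0.89] |xy| 10.41 turn -0.15
```

Request:
send_rows(
  steps=[
    [[0.461,-0.827,0,0,0],[0.461,-0.827,0,0,0],[0.461,-0.827,0,0,0],[0.461,-0.827,0,0,0],[0.461,-0.827,0,0,0]],
  ],
)

```text
time_s: 30.77
ee_pos: [547.4, 103.7, 199.3]
ee_rot: [180.0, -0.0, 56.0]
force: [1.0, 0.0, 0.3]
gripper_width: 23.1
gripper_force: 20.0
```

Request:
send_rows(
  steps=[
    [[0.461,-0.827,0,0,0],[0.461,-0.827,0,0,0],[0.461,-0.827,0,0,0],[0.461,-0.827,0,0,0],[0.461,-0.827,0,0,0]],
  ],
)

```text
time_s: 31.18
ee_pos: [461.5, 272.7, 199.5]
ee_rot: [180.0, -0.0, 56.0]
force: [0.9, 0.7, -0.3]
gripper_width: 23.4
gripper_force: 20.0
```

Request:
send_rows(
  steps=[
    [[0.461,-0.827,0,0,0],[0,0,0.4,-0.15,0],[0,0,0.4,0,0],[0,0,0,0,0],[0,0,0,0,0]],
  ],
)

```text
time_s: 31.6
ee_pos: [445.0, 304.8, 166.8]
ee_rot: [-180.0, 0.1, 57.1]
force: [-0.0, 0.2, -0.0]
gripper_width: 23.6
gripper_force: 20.0
```

Request:
send_rows(
  steps=[
    [[0,0,0,0,0]],
  ],
)

```text
time_s: 31.68
ee_pos: [446.0, 305.0, 167.9]
ee_rot: [180.0, -0.1, 57.0]
force: [-0.7, 0.6, -0.1]
gripper_width: 23.9
gripper_force: 20.0
```

```bash
python3 - <<'E'
from h import *
f=snap('wrist','w22');eyeinhand(f);tip(f);overpeg(0,40.9,0.5,165)
E
```

```text
outer [316. 210.] [135.  66.] tool xy mm 24.9 0.7
hole [316. 176.] [39. 42.] tool xy mm 42.0 0.7
outer [414. 162.] [ 27. 123.] tool xy mm 49.1 47.4
tip px [315. 137.] 84 tool [58.3 -0. ]
tip px [458. 139.] 114 tool [57.5 80.2]
tip px [602. 139.] 119 tool [ 57.4 161. ]
t 31.7 at [446.3 305.  168.2] [ 1.8e+02 -1.0e-01  5.7e+01] w 23.8 F [-0.  -0.4 -0.3] j6 66.0
  need xyz [ 0.   -0.01  0.1 ] |xy| 0.01 turn 0.0
```

Request:
send_rows(
  steps=[
    [[0,-0.01,0.1,0,0],[0.16,0,0.24,0,0],[0.16,0,0.24,0,0],[0,0,0,0,0],[0,0,0,0,0]],
  ],
)

```text
time_s: 32.15
ee_pos: [451.8, 315.9, 142.7]
ee_rot: [-180.0, 0.1, 57.1]
force: [1.3, 0.2, -0.2]
gripper_width: 23.7
gripper_force: 20.0
```

Request:
send_rows(
  steps=[
    [[0.16,0,0.22,0,0],[0.16,0,0.22,0,0],[0,0,0,0,0],[0,0,0,0,0]],
  ],
)

```text
time_s: 32.48
ee_pos: [458.8, 326.8, 125.3]
ee_rot: [-180.0, 0.1, 57.1]
force: [-1.0, -0.0, 0.2]
gripper_width: 23.6
gripper_force: 20.0
```

```bash
python3 - <<'E'
from h import *
f=snap('wrist','w23');eyeinhand(f);tip(f);overpeg(0,40.9,0.5,127);print(env.state()['gripper_force'])
E
```

```text
outer [316. 209.] [ 66. 138.] tool xy mm 25.9 0.8
hole [316. 181.] [39. 53.] tool xy mm 39.5 0.9
tip px [317. 203.] 152 tool [32.1  1.3]
tip px [493. 204.] 191 tool [31.7 82.4]
t 32.5 at [458.9 326.8 125.9] [-1.80e+02  1.00e-01  5.71e+01] w 23.6 F [ 0.3 -0.6 -0.8] j6 67.0
  need xyz [ 0.02  0.02 -0.  ] |xy| 0.03 turn 0.02
19.96548593044281
```

Request:
send_rows(
  steps=[
    [[0,0,0,0,0.5],[0,0,0,0,0.5],[0,0,0,0,0.5],[0,0,0,0,0.5],[0,0,-0.5,0,0.5]],
  ],
)

```text
time_s: 32.95
ee_pos: [456.9, 325.2, 143.4]
ee_rot: [-179.8, 0.4, 57.1]
force: [-0.8, -0.4, -0.2]
gripper_width: 45.6
gripper_force: 0.0
```

Request:
send_rows(
  steps=[
    [[0,0,-0.9,0,0.5],[0,0,-0.9,0,0.5],[0,0,-0.4,0,0.5],[-0.9,0,0,0,0.5],[-0.9,0,0,0,0.5]],
  ],
)

```text
time_s: 33.37
ee_pos: [420.7, 266.8, 235.6]
ee_rot: [179.9, -0.2, 57.2]
force: [0.4, -1.3, -0.2]
gripper_width: 45.6
gripper_force: 0.0
```

Request:
send_rows(
  steps=[
    [[0,0.9,0,0,0.5],[0,0.9,0,0,0.5],[0,0.9,0,0,0.5],[0,0,0,0,0.5],[0,0,0,0,0.5]],
  ],
)

```text
time_s: 33.78
ee_pos: [511.5, 206.6, 234.2]
ee_rot: [-180.0, 0.0, 56.9]
force: [0.8, 0.7, 0.0]
gripper_width: 45.5
gripper_force: 0.0
```

```bash
python3 - <<'E'
from h import *
f=snap('wrist','w24');hung(f);g=snap('top','t24');find(g);hung(g);go(494,-323,230,-44)
cv2.imwrite('pics/c24.png',np.hstack([cv2.resize(cv2.imread('pics/w24.png'),(448,280)),cv2.resize(cv2.imread('pics/t24.png')[70:270,110:360],(350,280))]))
E
```

```text
hung x -69..58 y 119 z med 8.7 (5-95%: 3.8 9.9) ang 2.8
hung x -70..58 y 39 z med 8.9 (5-95%: 5.6 10.1) ang 3.8
hung x -69..58 y -39 z med 8.9 (5-95%: 5.4 10.0) ang 1.3
hung x -70..58 y -120 z med 8.9 (5-95%: 3.7 10.1) ang 1.4
marker [323. 157.] 211 len 91.0 org [634.5  16.7] yaw 4.3
hung x -69..55 y -123 z med 9.3 (5-95%: 4.9 13.1) ang 1.4
hung x -26..17 y -47 z med 9.3 (5-95%: 6.4 13.4) ang 0.0
t 33.9 at [510.  207.8 234.2] [-180.     0.    57.1] w 46.0 F [ 0.5 -0.5  0.8] j6 54.0
  need xyz [-11.36   6.87   0.11] |xy| 13.28 turn 14.7
```

View pics/c24.png

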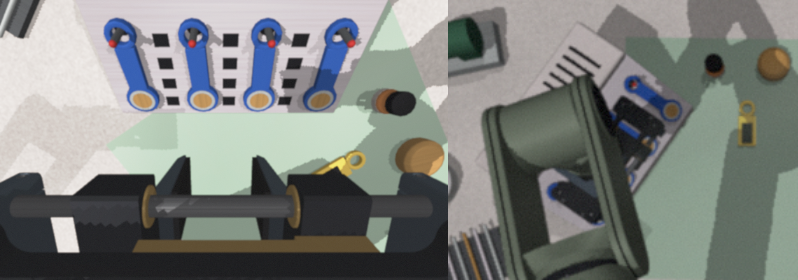

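c24: all four carriers hang with their heads straight down-slope (heads at (143,100), (202,100), (259,100), (319,100)), and the marker is undisturbed. Now turning the handle on.

Request:
send_rows(
  steps=[
    [[-0.811,0.491,0,0,0.5],[-0.811,0.491,0,0,0.5],[-0.811,0.491,0,0,0.5],[-0.811,0.491,0,0,0.5],[-0.811,0.491,0,0,0.5]],
  ],
)

```text
time_s: 34.3
ee_pos: [503.8, 17.8, 234.6]
ee_rot: [180.0, -0.0, 57.2]
force: [0.7, 0.1, 0.1]
gripper_width: 45.4
gripper_force: 0.0
```

Request:
send_rows(
  steps=[
    [[-0.811,0.491,0,0,0.5],[-0.811,0.491,0,0,0.5],[-0.811,0.491,0,0,0.5],[-0.811,0.491,0,0,0.5],[-0.811,0.491,0,0,0.5]],
  ],
)

```text
time_s: 34.72
ee_pos: [498.7, -171.7, 234.8]
ee_rot: [180.0, -0.0, 57.2]
force: [0.5, -0.3, 0.1]
gripper_width: 45.7
gripper_force: 0.0
```

Request:
send_rows(
  steps=[
    [[-0.811,0.491,0,0,0.5],[-0.811,0.491,0,0,0.5],[-0.811,0.491,0,0,0.5],[-0.811,0.491,0,0,0.5],[0,0,0,0.9,0.5]],
  ],
)

```text
time_s: 35.13
ee_pos: [494.4, -327.9, 234.1]
ee_rot: [179.9, 0.2, 50.7]
force: [0.5, 0.5, 0.7]
gripper_width: 45.4
gripper_force: 0.0
```

Request:
send_rows(
  steps=[
    [[0,0,0.1,0.98,0.5],[0,0,0.1,0.98,0.5],[0,0,0.1,0.98,0.5],[0,0,0.1,0.98,0.5],[0,0,0.1,0.98,0.5]],
  ],
)

```text
time_s: 35.55
ee_pos: [494.9, -321.5, 214.4]
ee_rot: [-180.0, -0.0, 17.0]
force: [-0.7, -0.4, -0.2]
gripper_width: 45.8
gripper_force: 0.0
```

Request:
send_rows(
  steps=[
    [[0,0,0.1,0.98,0.5],[0,0,0.1,0.98,0.5],[0,0,0.1,0.98,0.5],[0,0,0.1,0.98,0.5],[0,0,0.1,0.98,0.5]],
  ],
)

```text
time_s: 35.97
ee_pos: [495.0, -321.4, 194.5]
ee_rot: [-180.0, -0.0, -16.7]
force: [0.2, -0.6, -0.2]
gripper_width: 45.5
gripper_force: 0.0
```

Request:
send_rows(
  steps=[
    [[0,0,0.1,0.98,0.5],[0,0,0.1,0.98,0.5],[0,0,0.1,0.98,0.5],[0,0,0.1,0.98,0.5],[0,0,0,0,0.5]],
  ],
)

```text
time_s: 36.38
ee_pos: [494.6, -321.3, 177.8]
ee_rot: [180.0, 0.1, -43.4]
force: [0.1, 0.2, -0.1]
gripper_width: 45.3
gripper_force: 0.0
```

Request:
send_rows(
  steps=[
    [[0,0,0,0,0.5],[0,0,0,0,0.5]],
  ],
)

```text
time_s: 36.55
ee_pos: [495.0, -322.3, 178.8]
ee_rot: [-180.0, -0.0, -43.2]
force: [0.1, -0.7, -0.3]
gripper_width: 45.2
gripper_force: 0.0
```

```bash
python3 - <<'E'
from h import *
f=snap('wrist','w25');go(494,-322.5,79,-44)
hsv=cv2.cvtColor(f['pixels'],cv2.COLOR_RGB2HSV);m=cv2.inRange(hsv,(0,150,60),(8,255,255))|cv2.inRange(hsv,(172,150,60),(180,255,255))
n,l,s,c=cv2.connectedComponentsWithStats(m)
i=1+np.argmax(s[1:,4]);v,u=np.nonzero(l==i);p=np.array([world(f,a,b,98)[:2] for a,b in zip(u,v)]);r=cv2.minAreaRect(p.astype(np.float32));print(r)
E
```

```text
t 36.6 at [ 495.1 -322.6  178.8] [-180.    -0.   -43.3] w 45.4 F [-0.2  0.7  0.3] j6 99.0
  need xyz [-0.02  0.02  2.5 ] |xy| 0.03 turn 0.11
((497.4942626953125, -325.7161560058594), (14.286626815795898, 64.40406799316406), 46.45372772216797)
```

Request:
send_rows(
  steps=[
    [[0,0,0.8,0,0.5],[0,0,0.8,0,0.5],[0,0,0.88,0,0.5],[0,0,0,0,0.5],[0,0,0,0,0]],
  ],
  squeeze=25,
)

```text
time_s: 37.02
ee_pos: [494.0, -322.4, 78.3]
ee_rot: [180.0, 0.2, -43.4]
force: [-0.4, 0.1, 1.2]
gripper_width: 41.4
gripper_force: 0.0
```

Request:
send_rows(
  steps=[
    [[0,0,0,0,0],[0,0,0,0,0],[0,0,0,0,0],[0,0,0,0,0],[0,0,0,-0.4,0]],
  ],
)

```text
time_s: 37.43
ee_pos: [495.6, -323.7, 80.8]
ee_rot: [-180.0, -0.2, -40.6]
force: [0.2, -0.6, 2.4]
gripper_width: 14.1
gripper_force: 25.0
```

Request:
send_rows(
  steps=[
    [[0,0,0,-0.8,0],[0,0,0,-0.8,0],[0,0,0,-0.8,0],[0,0,0,-0.8,0],[0,0,0,-0.8,0]],
  ],
)

```text
time_s: 37.85
ee_pos: [495.6, -323.5, 80.8]
ee_rot: [179.9, -0.2, -12.9]
force: [0.7, 0.0, 2.8]
gripper_width: 13.7
gripper_force: 25.0
```

Request:
send_rows(
  steps=[
    [[0,0,0,-0.8,0],[0,0,0,-0.8,0],[0,0,0,-0.8,0],[0,0,0,-0.8,0],[0,0,0,-0.8,0]],
  ],
)

```text
time_s: 38.27
ee_pos: [495.6, -323.4, 80.8]
ee_rot: [179.9, -0.1, 14.6]
force: [0.3, 0.1, 3.0]
gripper_width: 13.9
gripper_force: 25.0
```

Request:
send_rows(
  steps=[
    [[0,0,0,-0.8,0],[0,0,0,-0.8,0],[0,0,0,-0.8,0],[0,0,0,-0.8,0],[0,0,0,0,0]],
  ],
)

```text
time_s: 38.68
ee_pos: [495.5, -323.3, 80.8]
ee_rot: [179.9, -0.1, 36.4]
force: [-0.1, 1.1, 6.3]
gripper_width: 13.8
gripper_force: 25.0
```

```bash
python3 - <<'E'
from h import *
go(494,-323,80,37);print(env.state()['torque'],env.state()['gripper_force'])
E
```

```text
t 38.7 at [ 495.5 -323.3   80.8] [ 1.799e+02 -1.000e-01  3.640e+01] w 13.8 F [-0.1  1.1  6.3] j6 19.0
  need xyz [-0.03 -0.03  0.02] |xy| 0.04 turn -0.08
[ 0.31264519 -0.00536726  0.03126157] 25.002050399780273
```

Request:
send_rows(
  steps=[
    [[0,0,0,-0.3,0],[0,0,0,-0.15,0],[0,0,0,0,0],[0,0,0,0,0]],
  ],
)

```text
time_s: 39.02
ee_pos: [495.6, -323.4, 80.8]
ee_rot: [179.9, -0.1, 39.1]
force: [-0.5, 0.6, 5.9]
gripper_width: 14.6
gripper_force: 25.4
```

```bash
python3 - <<'E'
from h import *
go(494,-323,80,37);print(env.state()['torque'],env.state()['gripper_force'])
E
```

```text
t 39.0 at [ 495.6 -323.4   80.8] [ 1.799e+02 -1.000e-01  3.910e+01] w 14.6 F [-0.5  0.6  5.9] j6 17.0
  need xyz [-0.02 -0.03  0.02] |xy| 0.04 turn 0.3
[ 0.16262359  0.11562998 -0.82707489] 25.41006624698639
```

Torque is -0.83 N·m, so the handle is hard on the on stop. Releasing, checking the picture, then fetching the marker.

Request:
send_rows(
  steps=[
    [[0,0,0,0,0.5],[0,0,0,0,0.6],[0,0,0,0,0.6],[0,0,-0.9,0,0.65],[0,0,-0.9,0,0.65]],
  ],
)

```text
time_s: 39.43
ee_pos: [493.2, -322.0, 149.6]
ee_rot: [-179.6, 0.1, 39.4]
force: [0.7, -0.7, -0.8]
gripper_width: 44.7
gripper_force: 0.0
```

Request:
send_rows(
  steps=[
    [[0,0,-0.9,0,0.65],[0,0,-0.6,0,0.65],[0,0,0,0,0.65],[0,0,0,0,0.65]],
  ],
)

```text
time_s: 39.77
ee_pos: [495.3, -323.5, 212.6]
ee_rot: [179.8, -0.0, 39.4]
force: [0.2, 0.0, -0.2]
gripper_width: 59.4
gripper_force: 0.0
```

```bash
python3 - <<'E'
from h import *
f=snap('wrist','w26')
hsv=cv2.cvtColor(f['pixels'],cv2.COLOR_RGB2HSV);m=cv2.inRange(hsv,(0,150,60),(8,255,255))|cv2.inRange(hsv,(172,150,60),(180,255,255))
n,l,s,c=cv2.connectedComponentsWithStats(m)
i=1+np.argmax(s[1:,4]);v,u=np.nonzero(l==i);p=np.array([world(f,a,b,98)[:2] for a,b in zip(u,v)]);r=cv2.minAreaRect(p.astype(np.float32));print(r)
f=snap('top','t26');find(f);go(625,17,220,2.5)
E
```

```text
((497.4483642578125, -322.8079528808594), (63.5778694152832, 14.736538887023926), 36.907718658447266)
marker [323. 157.] 225 len 91.0 org [634.5  16.9] yaw 3.9
t 39.9 at [ 494.  -322.6  209.8] [-1.799e+02  1.000e-01  3.940e+01] w 59.3 F [-1.   0.  -0.1] j6 16.0
  need xyz [ 7.92 -4.48 -0.25] |xy| 9.1 turn 5.37
```

The bar turned from -43.5° to 36.9°, the full 1.40 rad. On to the marker.

Request:
send_rows(
  steps=[
    [[0.792,-0.448,0,0,0.65],[0.792,-0.448,0,0,0.65],[0.792,-0.448,0,0,0.65],[0.792,-0.448,0,0,0.65],[0.792,-0.448,0,0,0.65]],
  ],
)

```text
time_s: 40.28
ee_pos: [559.5, -151.5, 209.0]
ee_rot: [-179.8, 0.1, 39.4]
force: [0.5, 0.5, -0.6]
gripper_width: 59.4
gripper_force: 0.0
```

Request:
send_rows(
  steps=[
    [[0.792,-0.448,0,0,0.65],[0.792,-0.448,0,0,0.65],[0.792,-0.448,0,0,0.65],[0.792,-0.448,0,0,0.65],[0.792,-0.448,0,0,0.65]],
  ],
)

```text
time_s: 40.7
ee_pos: [625.0, 18.3, 208.8]
ee_rot: [-179.9, 0.2, 39.4]
force: [-0.1, -0.4, 1.2]
gripper_width: 59.4
gripper_force: 0.0
```

Request:
send_rows(
  steps=[
    [[0,0,0.5,0.9,0.65],[0,0,0.5,0.9,0.65],[0,0,0.5,0.9,0.65],[0,0,0.5,0.9,0.65],[0,0,0.5,0.9,0.65]],
  ],
)

```text
time_s: 41.12
ee_pos: [624.2, 16.8, 108.0]
ee_rot: [-180.0, 0.2, 8.2]
force: [0.4, -0.5, -0.6]
gripper_width: 59.1
gripper_force: 0.0
```

Request:
send_rows(
  steps=[
    [[0,0,0.5,0.8,0.65],[0,0,0.4,0,0.65],[0,0,0,0,0.65],[0,0,0,0,0.65],[0,0,0,0,0.65]],
  ],
)

```text
time_s: 41.53
ee_pos: [625.8, 16.5, 75.1]
ee_rot: [180.0, 0.0, 3.0]
force: [0.1, 0.7, 0.2]
gripper_width: 59.1
gripper_force: 0.0
```

```bash
python3 - <<'E'
from h import *
f=snap('wrist','w27');find(f);eyeinhand(f);go(625,17,3.5,2.5)
E
```

```text
marker [311. 191.] 3669 len 93.0 org [637.4  20.1] yaw 1.1
outer [311. 193.] [ 50. 128.] tool xy mm 34.3 -1.8
hole [310. 225.] [34. 67.] tool xy mm 16.5 -2.5
hole [312. 153.] [29. 30.] tool xy mm 53.6 -1.2
t 41.6 at [626.2  16.6  75.8] [ 1.8e+02 -1.0e-01  3.0e+00] w 59.4 F [0.4 0.1 0. ] j6 87.0
  need xyz [-0.03 -0.01  1.81] |xy| 0.03 turn 0.07
```

Request:
send_rows(
  steps=[
    [[-0.03,-0.02,0.6,0.15,0.65],[0,0,0.6,0,0.65],[0,0,0.61,0,0.65],[0,0,0,0,0.65],[0,0,0,0,0.65]],
  ],
  squeeze=20,
)

```text
time_s: 42.0
ee_pos: [624.9, 17.3, 3.2]
ee_rot: [180.0, -0.0, 2.0]
force: [0.6, -0.6, -0.7]
gripper_width: 59.3
gripper_force: 0.0
```

Request:
send_rows(
  steps=[
    [[0,0,0,0,0],[0,0,0,0,0],[0,0,0,0,0],[0,0,0,0,0],[0,0,0,0,0]],
  ],
)

```text
time_s: 42.42
ee_pos: [624.7, 17.4, 3.4]
ee_rot: [180.0, -0.1, 2.0]
force: [-0.2, 0.4, 2.4]
gripper_width: 35.8
gripper_force: 20.0
```

Request:
send_rows(
  steps=[
    [[0,0,-0.3,0,0],[0,0,-0.7,0,0],[0,0,-0.7,0.9,0],[0,0,-0.7,0.9,0],[0,0,-0.7,0.9,0]],
  ],
)

```text
time_s: 42.83
ee_pos: [624.2, 17.2, 128.8]
ee_rot: [180.0, -0.0, -16.9]
force: [1.0, 0.1, -0.1]
gripper_width: 35.8
gripper_force: 20.0
```

Request:
send_rows(
  steps=[
    [[0,0,-0.7,0.9,0],[0,0,-0.4,0.9,0],[0,0,0,0.9,0],[0,0,0,0.9,0],[0,0,0,0.2,0]],
  ],
)

```text
time_s: 43.25
ee_pos: [624.4, 17.2, 172.0]
ee_rot: [-180.0, -0.1, -42.9]
force: [-0.5, 0.4, 0.0]
gripper_width: 36.1
gripper_force: 20.0
```

Request:
send_rows(
  steps=[
    [[0,0,0,0,0],[0,0,0,0,0]],
  ],
)

```text
time_s: 43.42
ee_pos: [624.2, 17.3, 170.8]
ee_rot: [180.0, 0.0, -42.6]
force: [-1.2, -0.6, -0.4]
gripper_width: 35.8
gripper_force: 20.0
```

```bash
python3 - <<'E'
from h import *
f=snap('wrist','w28');eyeinhand(f)
d=np.array([np.cos(np.radians(-43.)),np.sin(np.radians(-43.))]);t=np.array([437,-387.5])-43.5*d;go(*t,170,-43)
E
```

```text
outer [316. 207.] [142.  71.] tool xy mm 27.5 0.1
hole [315. 169.] [39. 41.] tool xy mm 45.9 0.0
t 43.5 at [624.2  17.3 170.6] [180.    0.  -42.6] w 35.6 F [-0.3  0.5  0.3] j6 133.0
  need xyz [ 2.32 10.61  0.02] |xy| 10.86 turn 0.05
```

Request:
send_rows(
  steps=[
    [[0.208,0.964,0,0,0],[0.208,0.964,0,0,0],[0.208,0.964,0,0,0],[0.208,0.964,0,0,0],[0.208,0.964,0,0,0]],
  ],
)

```text
time_s: 43.88
ee_pos: [522.9, -153.7, 170.6]
ee_rot: [180.0, 0.0, -42.6]
force: [-0.2, -0.8, 0.6]
gripper_width: 35.8
gripper_force: 20.0
```

Request:
send_rows(
  steps=[
    [[0.208,0.964,0,0,0],[0.208,0.964,0,0,0],[0.208,0.964,0,0,0],[0.208,0.964,0,0,0],[0.208,0.964,0,0,0]],
  ],
)

```text
time_s: 44.3
ee_pos: [422.5, -323.8, 170.8]
ee_rot: [180.0, 0.0, -42.6]
force: [-1.0, 0.1, 0.1]
gripper_width: 35.8
gripper_force: 20.0
```

Request:
send_rows(
  steps=[
    [[0.2,0.964,0,0.05,0],[0,0,0.5,0,0],[0,0,0.4,0,0],[0,0,0,0,0],[0,0,0,0,0]],
  ],
)

```text
time_s: 44.72
ee_pos: [403.0, -355.8, 134.2]
ee_rot: [180.0, 0.1, -43.0]
force: [-0.2, 0.1, -0.3]
gripper_width: 35.6
gripper_force: 20.0
```

Request:
send_rows(
  steps=[
    [[0,0,0,0,0]],
  ],
)

```text
time_s: 44.8
ee_pos: [404.2, -356.3, 135.5]
ee_rot: [180.0, -0.1, -43.0]
force: [0.3, -0.6, -0.4]
gripper_width: 36.0
gripper_force: 20.0
```

```bash
python3 - <<'E'
from h import *
f=snap('wrist','w29');eyeinhand(f)
d=np.array([np.cos(np.radians(-43.)),np.sin(np.radians(-43.))]);t=np.array([437,-387.5])-45*d;go(*t,64,-43)
cv2.imwrite('pics/c29.png',cv2.resize(f['pixels'][90:270,200:440,::-1],(640,480)))
E
```

```text
outer [316. 206.] [143.  71.] tool xy mm 27.7 0.2
hole [316. 169.] [39. 41.] tool xy mm 45.9 0.2
outer [220. 150.] [41. 95.] tool xy mm 55.3 -44.9
t 44.9 at [ 404.4 -356.3  135.8] [ 1.8e+02 -1.0e-01 -4.3e+01] w 35.7 F [0.1 0.7 0.3] j6 90.0
  need xyz [0.   0.02 1.79] |xy| 0.02 turn 0.0
```

View pics/c29.png

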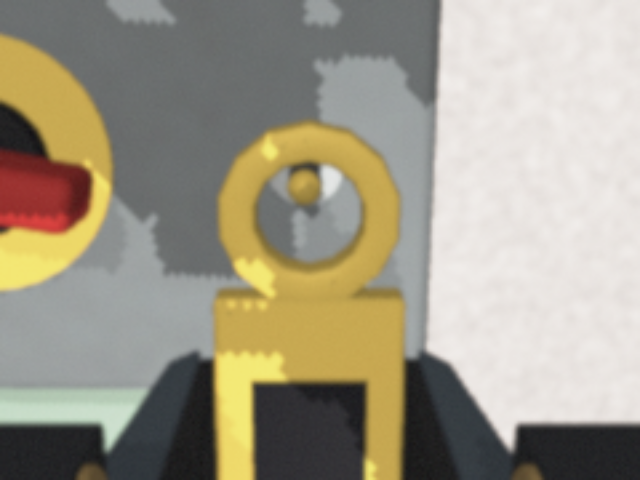

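c29: the post tip shows through the eye at crop (304,185), i.e. wrist (314,159). Computing the offset.

```bash
python3 - <<'E'
from h import *
f=dict(np.load('pics/w29.npz'));s=env.state();p=s['ee_pos'][:2];w=np.radians(-43.);R=np.array([[np.cos(w),np.sin(w)],[np.sin(w),-np.cos(w)]])
print(R@(world(f,314,159.4,99)[:2]-p), R@(np.array([437,-387.5])-p))
E
```

```text
[44.69035893 -0.71891203] [45.10815106  0.61844033]
```

Request:
send_rows(
  steps=[
    [[-0.02,-0.01,0.4,0,0],[0,0,0.4,0,0],[0,0,0.4,0,0],[0,0,0.4,0,0],[0,0,0,0,0]],
  ],
)

```text
time_s: 45.27
ee_pos: [402.6, -353.9, 69.1]
ee_rot: [180.0, 0.2, -43.0]
force: [-1.3, -0.2, -0.7]
gripper_width: 36.0
gripper_force: 20.0
```

Request:
send_rows(
  steps=[
    [[0,0,0.1,0,0],[0,0,0.06,0,0],[0,0,0,0,0],[0,0,0,0,0]],
  ],
)

```text
time_s: 45.6
ee_pos: [403.8, -355.7, 65.2]
ee_rot: [180.0, -0.1, -43.1]
force: [-0.3, -0.2, -0.1]
gripper_width: 35.9
gripper_force: 20.0
```

```bash
python3 - <<'E'
from h import *
f=snap('wrist','w30');eyeinhand(f);go(404,-356.5,63.4,-43);print(env.state()['gripper_force'])
E
```

```text
outer [315. 206.] [143.  71.] tool xy mm 27.8 -0.0
hole [316. 167.] [35. 42.] tool xy mm 47.0 0.1
outer [206. 170.] [13. 79.] tool xy mm 45.8 -52.6
t 45.6 at [ 403.8 -355.7   65.2] [ 1.80e+02 -1.00e-01 -4.31e+01] w 35.6 F [-0.1 -0.4 -0.6] j6 90.0
  need xyz [0.02 0.01 0.05] |xy| 0.02 turn -0.01
19.99988168478012
```

Request:
send_rows(
  steps=[
    [[0,0,0.04,0,0],[0,0,0,0,0.5],[0,0,0,0,0.55],[0,0,0,0,0.55],[0,0,0,0,0.55]],
  ],
)

```text
time_s: 46.07
ee_pos: [403.3, -355.4, 62.8]
ee_rot: [180.0, -0.0, -43.1]
force: [-0.0, -0.2, 0.4]
gripper_width: 50.3
gripper_force: 0.0
```

Request:
send_rows(
  steps=[
    [[0,0,-0.3,0,0.55],[0,0,-0.9,0,0.55],[0,0,-0.9,0,0.55],[0,0,-0.9,0,0.55],[0,0,-0.9,0,0.55]],
  ],
)

```text
time_s: 46.48
ee_pos: [403.0, -355.1, 220.5]
ee_rot: [180.0, 0.0, -43.1]
force: [-0.1, 0.0, 0.3]
gripper_width: 50.1
gripper_force: 0.0
```

Request:
send_rows(
  steps=[
    [[-0.9,0,0,0,0.55],[0,0,0,0,0.55],[0,0,0,0,0.55],[0,0,0,0,0.55]],
  ],
)

```text
time_s: 46.82
ee_pos: [376.9, -330.7, 218.6]
ee_rot: [180.0, -0.0, -43.1]
force: [-0.3, 1.0, -0.2]
gripper_width: 50.3
gripper_force: 0.0
```

```bash
python3 - <<'E'
from h import *
f=snap('wrist','w31');g=snap('scene','s31');t=snap('top','t31');hung(t);hung(g)
P=cloud(f);hsv=cv2.cvtColor(f['pixels'],cv2.COLOR_RGB2HSV);m=cv2.inRange(hsv,(22,110,80),(34,255,255))>0;m[300:]=0
print(env.state()['time_s'],np.percentile(P[m][:,2],[5,50,95]))
cv2.imwrite('pics/c31.png',np.hstack([cv2.resize(f['pixels'][:300,100:540,::-1],(440,300)),cv2.resize(g['pixels'][240:400,300:490,::-1],(356,300))]))
E
```

```text
hung x -72..55 y -124 z med 9.5 (5-95%: 5.3 12.8) ang 2.7
hung x -65..55 y -41 z med 9.6 (5-95%: 4.8 13.3) ang 1.9
hung x -72..55 y 38 z med 9.3 (5-95%: 5.8 12.7) ang 4.3
hung x -72..55 y 120 z med 9.1 (5-95%: 5.9 12.7) ang 2.9
hung x -58..60 y 118 z med 8.9 (5-95%: 2.1 11.1) ang 5.4
hung x -55..60 y 37 z med 9.2 (5-95%: 2.1 11.3) ang 6.4
hung x -58..59 y -42 z med 9.2 (5-95%: 2.4 11.2) ang 4.0
hung x -55..59 y -124 z med 9.4 (5-95%: 3.0 11.4) ang 4.3
46.9667 [61.26909986 63.81416657 71.41560138]
```

View pics/c31.png

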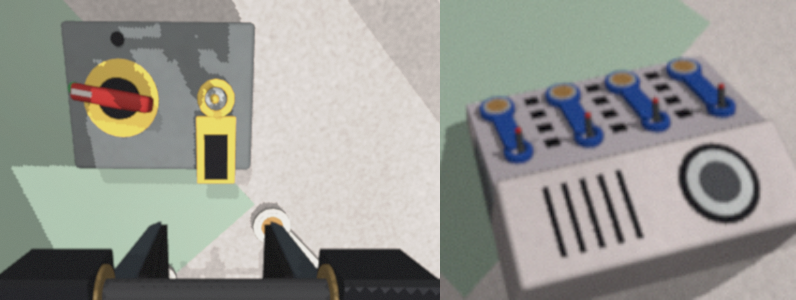

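c31: the marker lies flat around the post (eye at (216,99), top about 70 mm). The handle's pointer is left at the green dot, and all four carriers hang on the pegs. Handing in.

```bash
python3 -c "
from workcell import env
print(env.job_done())"
```

```text
the job is handed in; nothing more can be done
None
```

I handed the job in at about 47 s: dryer turned off, all four blue carriers hung one to a peg with heads down the slope, dryer turned fully on, then the marker slipped over the post onto the console; the brass block, screwdriver stand and oil jar were not handled, and no verdict came back.

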